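# Snap the power board onto the stirrer's locking supports

### The job

Fit the loose power board onto the four barbed posts in the stirrer's bottom pan, terminal block towards the mains inlet, and press it down until every corner has clicked home onto its shoulder. Carrying it by the heatsink is fine, but that is only soldered on: set the board down lightly, let go, and then press on the bare board beside the posts, not on the posts or the pan, with firm finger pressure, about 3 kg at most. Leave everything else on the bench alone.

Things in the scene. Friction and masses are not known exactly. Their poses are not given: they have to be found in the camera images.
- pan: Bottom pan of the stirrer: dark sheet-metal tray 200 (x) by 150 (y) mm, walls 16 mm high, fixed on the mat. Origin under the centre of its underside, on the mat; z up. Black mains inlet (32 mm wide, 22 high) at the middle of the rear (+x) wall. On a steel plate inside stand four white nylon locking posts, 110 apart in x and 70 in y, their shoulders 20 over the origin; see hole2 to hole4.
- board: Loose power board: green, 130 (x) by 90 (y) mm, 3 mm thick, about 160 g, a 7 mm hole in each corner. Origin under the centre of its underside, z up out of the component side. Lies flat on the mat, component side up, heading within 0.7 rad of the pan's. Fitted, its grey terminal block (+x end) is at the pan's mains inlet: board and pan axes agree.
- panel: The bare green circuit panel of the board; same origin and axes as the board.
- sink: The heatsink on the board; same origin and axes as the board.
- heatsink (a point): Centre of the board's finned aluminium heatsink, 50 (x) by 30 (y) by 28 (z) mm, in the middle of the board, 17 mm over its underside; board axes. The board is bare beside it and for 15 mm round each hole. Other tall parts: terminal block (x 51 to 62, y +-16, 13 high), relay (x 31 to 47, y +-9, 14 high), two capacitors (x -48 to -36, y +-15, 16 high), in mm.
- hole1 (a point): Board's front right hole, (-55, -35) mm on the board, on its underside; board axes. Goes on the front right post. The board is stiff: with one corner down the others stay up on their barbs; with both corners of one end down, the other two go down together.
- hole2 (a point): Board's front left hole, (-55, +35) mm on the board, on its underside; board axes. Goes on the front left post. The plate with the posts is clamped through slots, so that all four may stand up to 3.5 mm off centre in the pan's x and in y, alike; this is not measured. Homed, the underside is 20 mm over the pan's origin; resting unclicked on the barbs about 30, stood on bare post tips 36.
- hole3 (a point): Board's rear left hole, (+55, +35) mm on the board, on its underside; board axes. Goes on the rear left post. A post: 11 mm spacer up to the shoulder, 4.2 mm neck, split arrowhead 10 mm across (in the pan's y), two barbs that catch 4.5 mm over the shoulder, flat 4 mm tip 16 mm over it. A hole drops over the tip if it is within about 1.5 mm of it.
- hole4 (a point): Board's rear right hole, (+55, -35) mm on the board, on its underside; board axes. Goes on the rear right post. The barbs give inwards as a hole is pushed over them, then spring out over the board: one post takes about 9 to 14 N, two together twice that. A corner not clicked stays 2 to 10 mm up by friction; clicked, it has up to 1.5 mm of play.
- wash_bottle: Frosted wash bottle with a white cap and bent spout, 76 mm across, 225 mm high, on the left of the mat; origin under its foot. Leave alone.
- beaker: Empty clear beaker, 60 mm across, 80 mm high, on the left; origin under its foot. Leave alone.
- vial: Small amber vial with a white cap, 25 mm across, 40 mm high, on the left; origin under its foot. Leave alone.
- screwdriver: Black screwdriver, 160 mm long, lying between the board and the pan, roughly along x; origin on its underside, mid-length. Leave alone.
- dish: Small steel dish for screws, 64 mm across, 18 mm high, beyond the middle of the mat; origin under its foot. Leave alone.
- pencil: Yellow pencil, 150 mm long, 8 mm thick, on the bench near the far edge, roughly along y; origin on its underside, mid-length. Leave alone.

How it is judged:
By the outcome, as a careful person would: the job done as asked, in the order asked, and still so for the second after the job is handed in, with the robot touching nothing.
It also fails if it takes over 72 s, if anything falls off the work surface, if the arm or the gripper's body presses on something with over 40 N, if the wrist force passes 120 N, or if a joint passes its speed limit or range.

### The arm

A 6-joint arm with a two-finger parallel gripper is mounted at the origin on the work surface. World frame = base frame: x ahead of the robot, y to its left, z up, the work surface at z = 0. Lengths are in m, angles in degrees, forces in N, time in s.
With the tool pointing down it reaches from about 0.3 to 0.75 m from the base axis. Payload 8.5 kg.
Tool frame: the origin (TCP) lies at the very end of the fingers, on their centre line; the grasp point (between the pads) lies 19 mm behind it; z points along the fingers, y is the direction in which the jaws open and shut (so a half turn about z gives the same grasp; the last joint's range is limited). The gripper opens to 85 mm and grips with 20 to 120 N. Pads are 22 mm wide; open, the fingers measure 114 mm over their backs; the gripper's body (76 mm by 85 mm) begins 54 mm behind the grasp point. The pads swing forward as they close: fully open they stand 13 mm farther back than shut.
Start: joints at [54.471, 21.807, 74.336, -0, 83.858, -12.336], TCP at [0.217, 0.506, 0.231] pointing down, gripper open.
Joint ranges: [-178.18, 178.18], [-50.72, 133.34], [12.68, 142.11], [-81.47, 261.47], [9.98, 163.14], [-165.26, 165.26]. Speed limits (degrees/s): [136.94, 136.94, 180, 180, 180, 180].

### API

Orientations are given as a 3x3 rotation matrix whose columns are the frame's x, y, z axes.
In Python, from rig import env, vision, close_job, spotter gives the robot as it stands. The module is installed in compiled form; this text tells all that it offers.
- The arm moves only by the tool jog_arm, never from a script. Its argument "plan" is a list that holds one entry, the list of rows, each a list of 6 numbers: the shift along the tool's x, y, z in units of 40 mm (1.0 is 40 mm), then the turn, a rotation vector about the tool's x, y, z in units of 0.15 rad (1.0 is 0.15 rad). A call has 1 to 10 rows; each row shifts and turns the commanded pose from where the row before left it, along the tool's axes as they then stand; what a row does not reach is not made up. A row lasts 1/10 s, in which the tool goes at most 50 mm and 8.59 degrees, less where a joint would pass 70% of its speed; a pose out of reach is approached as far as the arm can. A call with a number of a shift or a turn outside -1 to 1 is refused whole. A call with a gripper value outside its range is refused whole. "grip" is the opening, from -1 (shut) to 1 (fully open), set as the call begins (left out, the last holds). The fingers move at their own pace and stop on an object; "squeeze" is the grip in N (left out, the last holds). Time passes only in rows, so rows that do not move let the fingers close. It gives the time, the measured TCP pose, the force and the opening at its end, in the units of the state.
- env.observe(): the state, without advancing time (a new reading comes with each control period).
- vision.get_image(name): name is "scene" or "top"; returns (picture, depth): 384x512x3 uint8, red, green, blue; 384x512 float32, m along the optical axis (not along the pixel's ray), 0 where there is no reading.
- vision.camera_info(name): a dict with "fx", "fy", "cx", "cy" (pixels), "k1" (the pictures are not rectified: a ray, as slopes to the right and down, at radius r is drawn at 1 + k1 r^2 times it, then the intrinsics apply), "rvec" (rotation vector, rad) and "tvec" (3), from world to camera coordinates, as OpenCV has them. Camera axes: x right, y down, z forward; pixel columns grow to the right and rows downward; lengths in m; the calibration is good to about 2 mm. A picture is of the moment at which its call begins. camera_info takes no time and is no camera call.
- close_job(): hands the job in, once; it reports no verdict.
Trained networks look in the newest picture that a camera, given by its name, has taken for a name from the list of things; names that differ only in an ending like _2 or _b are one class to them, and where a whole thing is asked for, a point or a joint stands for the part that bears it (a point fixed in the world has none). Each returns a list of dicts, best first, with "score" (0 to 1); they miss things now and then, are a little off and sometimes report something else, mostly with a low value. They report only what shows in the picture. A call takes as long as a camera call.
- spotter.trace(camera, query): "pixels" (384x512 bool, what is visible of it) and "rect" ([left, top, right, bottom] in pixels, round what is visible of it).
The state is a dict: "time_s": time; "q": joint angles; "qvel": joint speeds; "joint_efforts": joint torques, N m; "position": TCP position; "tool_rot": TCP orientation; "ft_force": force on the tool from outside, world axes, zero at the start; "wrist_torque": the same for the moment, N m; "grip_width": finger opening in m.
Only numpy, scipy, OpenCV 4.12 (cv2) and the standard library are available. Lean on these libraries where they do the work, as an engineer would, in place of code of your own. Each camera call takes 0.05 s, during which the arm holds its last target.

## Working session

There is one attempt and no reset: what is moved stays moved. The work goes in short steps, Python scripts to look and compute and a tool call to move; the robot and the scene stay as the last step left them, time stands still between calls to the robot, and variables do not carry over. Pictures are saved under pics/ and viewed, and the job is handed in when it is done.

Besides the shell and the picture viewer there is one more tool, called after "Emit:" by a JSON object that holds its "fn" and its "kwargs", one argument or row to a line. jog_arm: Moves the arm, as the interface text tells. Its arguments: {"type":"object","properties":{"plan":{"type":"array"},"grip":{"type":"number"},"squeeze":{"type":"number"}},"required":["plan"]}

```bash
mkdir -p pics; cat > h.py <<'E'
import numpy as np, cv2
from rig import env, vision, close_job, spotter
def cam(n):
    c=vision.camera_info(n); R,_=cv2.Rodrigues(np.array(c['rvec'],float)); return c,R,np.array(c['tvec'],float).ravel()
def ray(n,uv):
    c,R,t=cam(n); uv=np.atleast_2d(np.array(uv,float))
    d=np.stack([(uv[:,0]-c['cx'])/c['fx'],(uv[:,1]-c['cy'])/c['fy']],1)
    s=d.copy()
    for _ in range(20): s=d/(1+c['k1']*(s**2).sum(1,keepdims=True))
    D=np.c_[s,np.ones(len(s))]
    return -R.T@t, D@R, D
def at_z(n,uv,z):
    o,D,_=ray(n,uv); k=(z-o[2])/D[:,2]; return o+D*k[:,None]
def cloud(n,depth):
    v,u=np.mgrid[0:384,0:512]; o,D,_=ray(n,np.c_[u.ravel(),v.ravel()])
    P=o+D*depth.reshape(-1,1); P[depth.ravel()==0]=np.nan; return P.reshape(384,512,3)
def proj(n,P):
    c,R,t=cam(n); p=np.atleast_2d(P)@R.T+t; s=p[:,:2]/p[:,2:]; s=s*(1+c['k1']*(s**2).sum(1,keepdims=True))
    return s*[c['fx'],c['fy']]+[c['cx'],c['cy']]
def save(n,img,k=1.5): cv2.imwrite('pics/'+n,cv2.resize(img[:,:,::-1],None,fx=k,fy=k,interpolation=cv2.INTER_CUBIC))
E
python3 - <<'E'
from h import *
s=env.observe(); print({k:np.round(v,3).tolist() for k,v in s.items()})
for n in ['scene','top']:
    im,d=vision.get_image(n); save(n+'0.png',im); np.savez(n+'0.npz',im=im,d=d)
    print(n,vision.camera_info(n), -cam(n)[1].T@cam(n)[2])
    for q in ['board','pan','sink']:
        for r in spotter.trace(n,q)[:2]: print(q,r['score'],r['rect'],r['pixels'].sum())
E
```

```text
{'time_s': 0.0, 'q': [54.471, 21.843, 74.388, 0.0, 83.859, -12.336], 'qvel': [0.061, -0.033, -0.031, -0.038, 0.036, 0.043], 'joint_efforts': [-0.001, -44.844, -23.128, -0.0, 0.005, 0.0], 'position': [0.216, 0.505, 0.231], 'tool_rot': [[-0.919, 0.394, -0.001], [0.394, 0.919, -0.001], [0.0, -0.002, -1.0]], 'ft_force': [-0.634, -0.678, 0.838], 'wrist_torque': [0.02, -0.029, -0.017], 'grip_width': 0.085}
scene {'fx': 350.68120651315286, 'fy': 350.68120651315286, 'cx': 258.6094128441565, 'cy': 190.91821777542427, 'k1': -0.005045450022334698, 'rvec': array([ 2.09154795,  0.65501164, -0.32125966]), 'tvec': array([-0.59568518, -0.1260937 ,  1.21333547])} [ 1.08678888 -0.55545434  0.59437683]
board 0.77 [141.7, 227.7, 198.8, 269.9] 1480
sink 0.58 [155.3, 233.7, 180.3, 258.0] 338
top {'fx': 386.02140107366563, 'fy': 386.02140107366563, 'cx': 257.9662583713549, 'cy': 186.0274272214882, 'k1': -0.03483199686936005, 'rvec': array([ 2.12859302, -2.14444688,  0.20251339]), 'tvec': array([0.1225338 , 0.62581457, 0.8110314 ])} [0.47639426 0.13081109 0.9057413 ]
board 0.74 [351.8, 179.9, 401.9, 242.2] 2045
pan 0.69 [189.0, 165.5, 265.2, 263.1] 5446
sink 0.89 [368.5, 194.2, 390.8, 219.7] 377
```

View pics/top0.png

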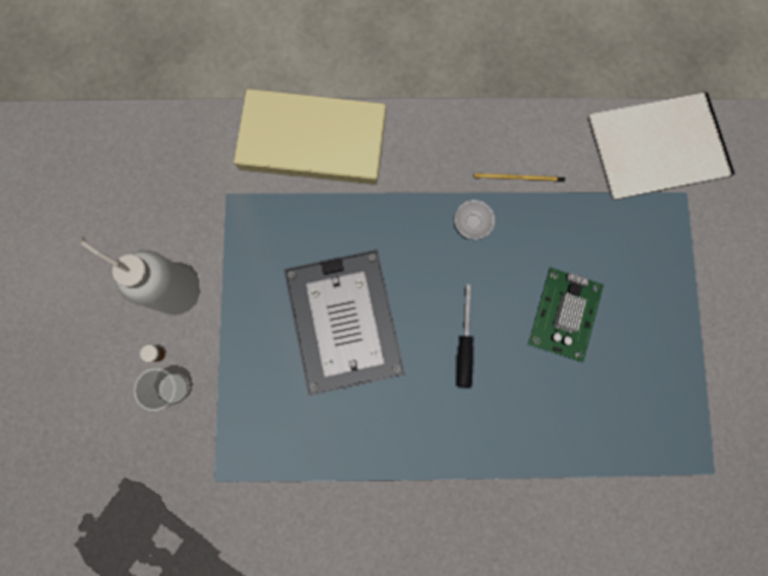

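View pics/scene0.png

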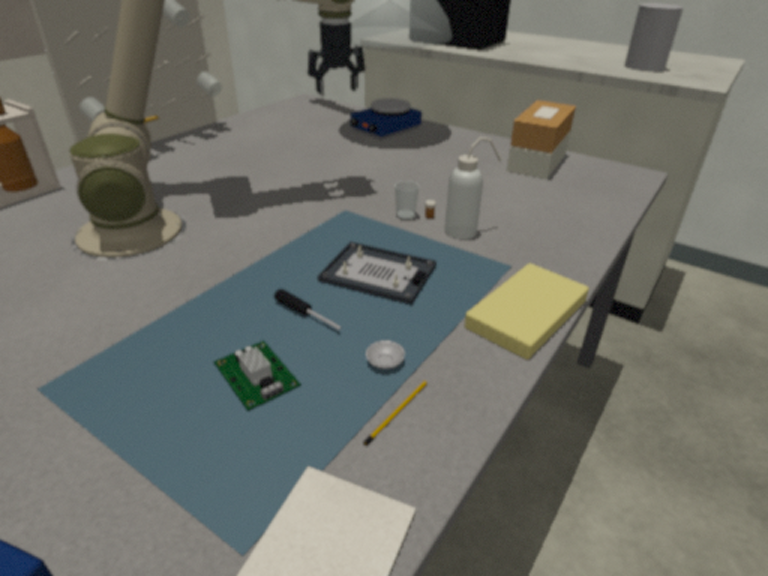

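The top view shows the pan at (345,322), the board at (566,314) with its terminal block up (+x), and the screwdriver between them. Next I enlarge and measure.

```bash
python3 - <<'E'
from h import *
z=np.load('top0.npz'); im,d=z['im'],z['d']
a=cv2.resize(im[160:268,182:276],None,fx=5.5,fy=5.5,interpolation=cv2.INTER_CUBIC); b=cv2.resize(im[170:250,340:412],None,fx=7,fy=7,interpolation=cv2.INTER_CUBIC)
save('pan_c.png',a,1); save('board_c.png',b,1)
P=cloud('top',d)
print('mat z',np.nanmedian(P[290:310,200:400,2]), 'board z', [np.round(P[y,x],4) for x,y in [(362,205),(380,232),(372,183)]])
print('plate z',np.round(np.nanmedian(P[225:240,225:235,2]),4))
g=(im[:,:,1].astype(int)>im[:,:,0]+20)&(im[:,:,1].astype(int)>im[:,:,2]+15)
n,l,st,_=cv2.connectedComponentsWithStats(g.astype(np.uint8)); i=1+st[1:,4].argmax(); print(st[i])
c=max(cv2.findContours((l==i).astype(np.uint8),0,1)[0],key=cv2.contourArea); print(cv2.minAreaRect(c))
q=P[165:265,185:270]; hi=q[...,2]>0.022
n,l,st,ce=cv2.connectedComponentsWithStats(hi.astype(np.uint8),connectivity=8)
for i in range(1,n): 
  m=l==i; print(st[i],ce[i]+[185,165],q[m].mean(0).round(4),q[m][:,2].max().round(4))
E
```

```text
mat z 0.002812821968372625 board z [array([ 0.588 , -0.1277,  0.0075]), array([ 0.5243, -0.1673,  0.0056]), array([ 0.6411, -0.1557,  0.0045])]
plate z 0.0106
[ 353  179   49   62 1149]
((377.0640869140625, 209.51768493652344), (37.62895202636719, 54.016822814941406), 15.422160148620605)
[ 28   7  15  11 113] [220.43362832 177.05309735] [0.6537 0.2046 0.0244] 0.0292
[13 13  1  1  1] [198. 178.] [0.6522 0.257  0.0222] 0.0222
[52 22  4  4 13] [238.53846154 188.46153846] [0.6254 0.1622 0.0306] 0.0407
[22 28  4  5 12] [208.75       194.66666667] [0.6116 0.2306 0.0293] 0.0382
[72 33  1  1  1] [257. 198.] [0.6042 0.1199 0.0223] 0.0223
[12 50  1  1  1] [197. 215.] [0.5657 0.2575 0.0233] 0.0233
[79 62  1  1  1] [264. 227.] [0.5372 0.1044 0.0222] 0.0222
[62 68  4  4 12] [248.58333333 234.75      ] [0.5198 0.1397 0.0246] 0.0332
[32 74  5  5 16] [219.1875 241.125 ] [0.5058 0.2057 0.0301] 0.0407
[78 81  1  1  1] [263. 246.] [0.4943 0.1072 0.0223] 0.0223
```

View pics/pan_c.png

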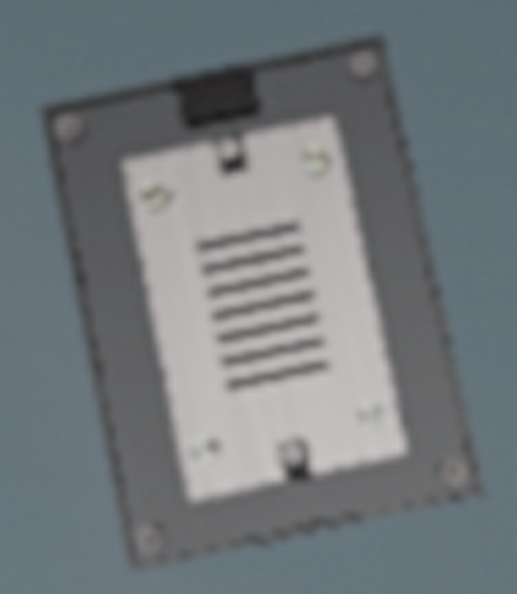

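View pics/board_c.png

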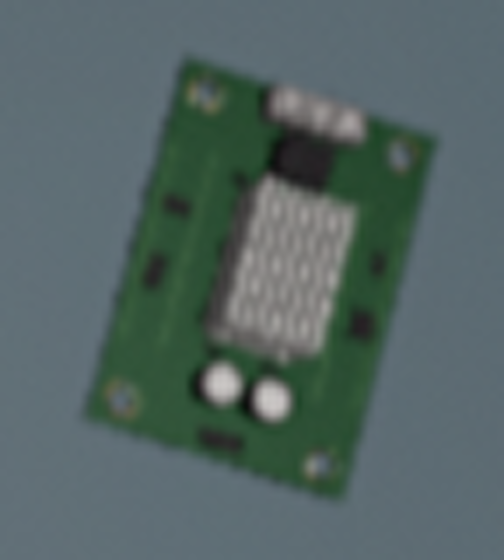

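```bash
python3 - <<'E'
from h import *
z=np.load('scene0.npz'); im,d=z['im'],z['d']
save('pan_s.png',cv2.resize(im[155:205,205:295],None,fx=8,fy=8,interpolation=cv2.INTER_CUBIC),1)
save('board_s.png',cv2.resize(im[222:275,138:204],None,fx=8,fy=8,interpolation=cv2.INTER_CUBIC),1)
P=cloud('scene',d); print('mat',np.nanmedian(P[300:330,120:150].reshape(-1,3),0))
q=P[155:205,205:295]
# average of 8 top pics
ims=[];ds=[]
for i in range(6):
    a,b=vision.get_image('top'); ims.append(a.astype(float)); ds.append(b)
A=np.mean(ims,0); D=np.mean(ds,0); np.savez('topavg.npz',im=A,d=D,sd=np.std(ds,0))
print('noise',np.std(ims,0).mean(),np.std(ds,0).mean())
T=cloud('top',D)
for nm,(u0,u1,v0,v1) in dict(mat=(300,345,270,310),mat2=(280,300,150,170),plate=(218,223,185,190),plate2=(240,245,215,235),sink=(376,384,200,212),boardr=(394,396,195,215)).items(): print(nm,np.round(np.nanmedian(T[v0:v1,u0:u1].reshape(-1,3),0),4))
E
```

```text
mat [ 0.65427214 -0.33357471  0.00317168]
noise 0.4054753412249551 0.011083878
mat [ 0.3959 -0.0261  0.0029]
mat2 [0.699  0.0413 0.0023]
plate [0.6326 0.2066 0.01  ]
plate2 [0.5442 0.155  0.0102]
sink [ 0.5837 -0.1615  0.0326]
boardr [ 0.5887 -0.2059  0.006 ]
```

View pics/pan_s.png

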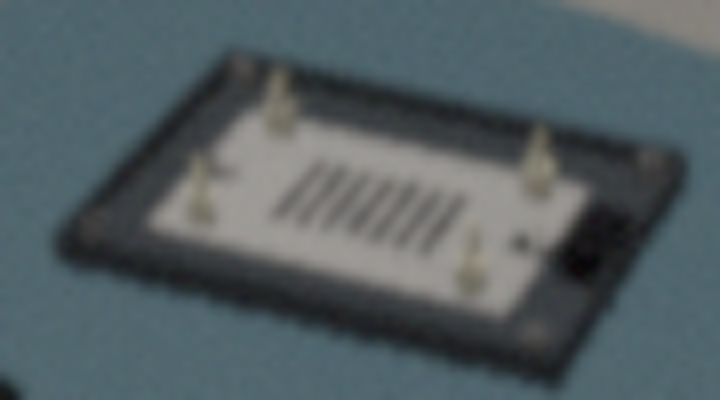

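```bash
python3 - <<'E'
from h import *
from scipy.optimize import least_squares
zm=0.002
tips=at_z('scene',[(205+(x)/8-.44,155+y/8-.44) for x,y in [(282,75),(541,130),(200,155),(473,230)]],zm+.034)
print('scene tips',tips.round(4)); 
c=tips.mean(0); print('scene centre',c.round(4))
z=np.load('topavg.npz'); im,d=z['im'],z['d']
# plate & pan in top
sub=im[160:268,182:276]; up=cv2.resize(sub.astype(np.float32),None,fx=8,fy=8,interpolation=cv2.INTER_CUBIC)
def topx(p): return np.array(p)/8-.4375+[182,160]
gray=up.mean(2); 
m=(gray>140).astype(np.uint8); n,l,st,_=cv2.connectedComponentsWithStats(m); i=1+st[1:,4].argmax()
cn=max(cv2.findContours((l==i).astype(np.uint8),0,1)[0],key=cv2.contourArea); cn=cv2.convexHull(cn)
W=at_z('top',topx(cn[:,0]),zm+.009)[:,:2]
r=cv2.minAreaRect((W*1000).astype(np.float32)); print('plate',r)
hsv=up[...,2]-up[...,0]   # blue minus red: mat bluish
print('mat b-r',np.median(hsv[:50]),'pan',np.median(hsv[300:320,100:160]))
m=(hsv<15).astype(np.uint8); n,l,st,_=cv2.connectedComponentsWithStats(m); i=1+st[1:,4].argmax()
cn=max(cv2.findContours((l==i).astype(np.uint8),0,1)[0],key=cv2.contourArea); cn=cv2.convexHull(cn)
W=at_z('top',topx(cn[:,0]),zm+.016)[:,:2]; print('pan',cv2.minAreaRect((W*1000).astype(np.float32)))
# board
sub=im[170:250,340:412]; up=cv2.resize(sub.astype(np.float32),None,fx=8,fy=8,interpolation=cv2.INTER_CUBIC)
g=up[...,2]-up[...,1]; print('mat b-g',np.median(g[:30])); m=(g<-4).astype(np.uint8)
cn=max(cv2.findContours(m,0,1)[0],key=cv2.contourArea); cn=cv2.convexHull(cn)
W=at_z('top',cn[:,0]/8-.4375+[340,170],zm+.003)[:,:2]; print('board',cv2.minAreaRect((W*1000).astype(np.float32)))
hol=at_z('top',[(340+x/7-.43,170+y/7-.43) for x,y in [(205,93),(401,156),(122,399),(320,465)]],zm+.003); print(hol.round(4),hol.mean(0))
E
```

```text
scene tips [[0.5054 0.2098 0.036 ]
 [0.6107 0.2346 0.036 ]
 [0.5162 0.1438 0.036 ]
 [0.6282 0.1611 0.036 ]]
scene centre [0.5651 0.1873 0.036 ]
plate ((565.64892578125, 184.2176513671875), (147.5275421142578, 94.15621948242188), 11.997060775756836)
mat b-r 22.362465 pan 3.1605759
pan ((568.6447143554688, 185.78492736816406), (201.18568420410156, 151.83529663085938), 11.907033920288086)
mat b-g 7.657757
board ((578.4642944335938, -164.07672119140625), (91.07728576660156, 130.7626495361328), 71.59353637695312)
[[ 0.6414 -0.1479  0.005 ]
 [ 0.6192 -0.2142  0.005 ]
 [ 0.5375 -0.1139  0.005 ]
 [ 0.5149 -0.1794  0.005 ]] [ 0.57825485 -0.16385102  0.005     ]
```

View pics/board_s.png

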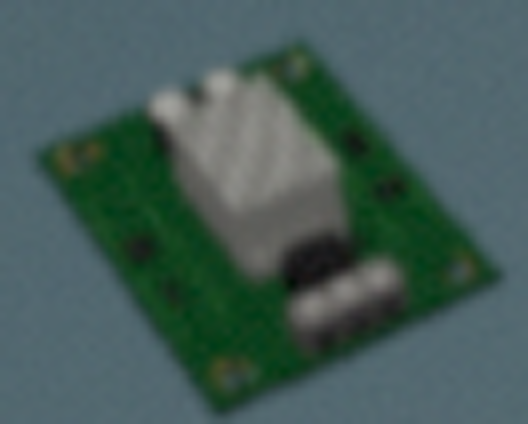

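```bash
cat >> h.py <<'E'
def go(x,y,z,head=None):
    s=env.observe(); p=np.array(s['position']); R=np.array(s['tool_rot'])
    d=R.T@(np.array([x,y,z])-p)/.04
    h=np.degrees(np.arctan2(R[1,1],R[0,1]))
    print('shift units',d.round(3),'t',round(s['time_s'],2),'head_y',h.round(2),'tilt z',R[:,2].round(4))
    if head is not None: print('turn z units', round(-np.radians(head-h)/.15,3))
E
python3 -c "
from h import *
go(.578,-.164,.12,71.6)"
```

```text
shift units [-14.897 -11.828   2.783] t 0.7 head_y 66.81 tilt z [ 0.  0. -1.]
turn z units -0.557
```

Emit:
{"fn": "jog_arm", "kwargs": {
  "plan": [
    [[-0.745,-0.591,0,0,0,-0.557],[-0.745,-0.591,0,0,0,0],[-0.745,-0.591,0,0,0,0],[-0.745,-0.591,0,0,0,0],[-0.745,-0.591,0,0,0,0],[-0.745,-0.591,0,0,0,0],[-0.745,-0.591,0.2,0,0,0],[-0.745,-0.591,0.2,0,0,0],[-0.745,-0.591,0.2,0,0,0],[-0.745,-0.591,0.2,0,0,0]]
  ],
  "grip": 1,
  "squeeze": 40
}}

```text
time_s: 1.7
position: [0.4227, 0.1841, 0.1992]
tool_rot: [[-0.949, 0.316, 0.001], [0.316, 0.949, 0.0], [-0.0, 0.0, -1.0]]
ft_force: [1.1, 0.9, 0.5]
grip_width: 0.0855
```

```bash
python3 -c "
from h import *
go(.578,-.164,.12,71.6)"
```

```text
shift units [-6.431 -7.032  1.981] t 1.7 head_y 71.59 tilt z [ 5.e-04  1.e-04 -1.e+00]
turn z units -0.001
```

Emit:
{"fn": "jog_arm", "kwargs": {
  "plan": [
    [[-0.643,-0.703,0.2,0,0,0],[-0.643,-0.703,0.2,0,0,0],[-0.643,-0.703,0.2,0,0,0],[-0.643,-0.703,0.2,0,0,0],[-0.643,-0.703,0.2,0,0,0],[-0.643,-0.703,0.2,0,0,0],[-0.643,-0.703,0.2,0,0,0],[-0.643,-0.703,0.2,0,0,0],[-0.643,-0.703,0.2,0,0,0],[-0.643,-0.703,0.18,0,0,0]]
  ]
}}

```text
time_s: 2.7
position: [0.5777, -0.1641, 0.1197]
tool_rot: [[-0.949, 0.316, -0.0], [0.316, 0.949, 0.0], [0.0, 0.0, -1.0]]
ft_force: [0.3, 0.6, -0.4]
grip_width: 0.0854
```

Emit:
{"fn": "jog_arm", "kwargs": {
  "plan": [
    [[0,0,0,0,0,0],[0,0,0,0,0,0]]
  ]
}}

```text
time_s: 2.9
position: [0.5771, -0.1629, 0.1196]
tool_rot: [[-0.948, 0.317, -0.001], [0.317, 0.948, 0.001], [0.001, 0.0, -1.0]]
ft_force: [0.8, -0.1, -0.2]
grip_width: 0.0855
```

```bash
python3 - <<'E'
from h import *
go(.578,-.164,.055,71.6)
a,da=vision.get_image('top'); b,db=vision.get_image('scene'); save('t1.png',a[150:280,320:440],5); save('s1.png',b[120:300,80:260],4)
E
```

```text
shift units [-0.032 -0.018  1.615] t 2.9 head_y 71.53 tilt z [-8.e-04  6.e-04 -1.e+00]
turn z units -0.008
```

View pics/t1.png

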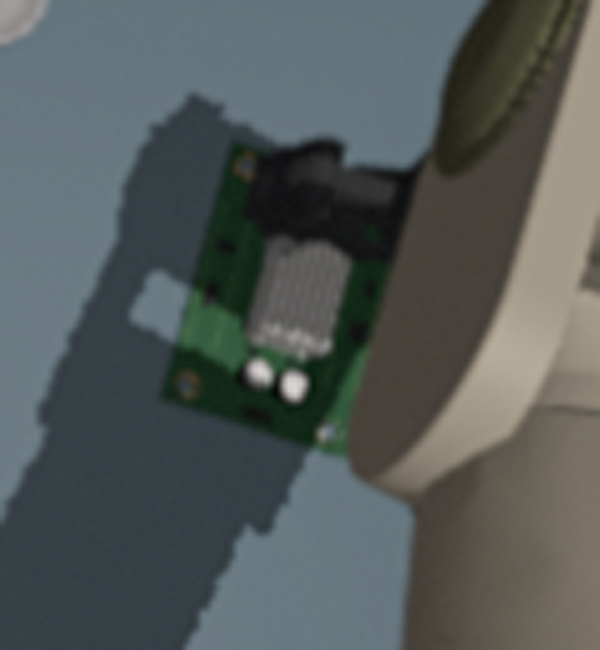

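View pics/s1.png

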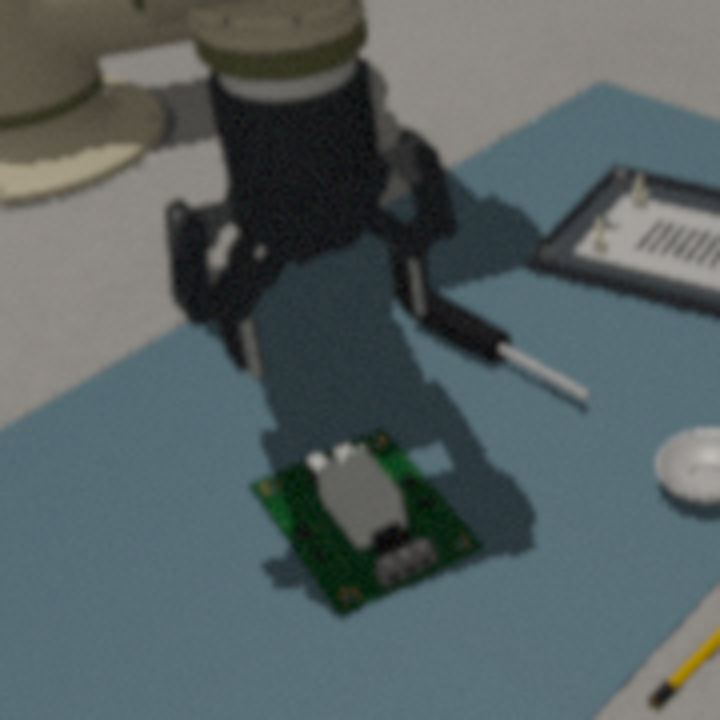

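Emit:
{"fn": "jog_arm", "kwargs": {
  "plan": [
    [[0,0,0.7,0,0,0],[0,0,0.7,0,0,0],[0,0,0.6,0,0,0],[0,0,0.4,0,0,0],[0,0,0.325,0,0,0],[0,0,0,0,0,0],[0,0,0,0,0,0]]
  ]
}}

```text
time_s: 3.7
position: [0.5776, -0.1623, 0.0119]
tool_rot: [[-0.949, 0.315, 0.001], [0.315, 0.949, -0.0], [-0.001, -0.0, -1.0]]
ft_force: [1.1, 0.4, 1.1]
grip_width: 0.0852
```

```bash
python3 - <<'E'
from h import *
go(.578,-.164,.011,71.6)
print(np.round(env.observe()['ft_force'],2))
a,da=vision.get_image('top'); b,db=vision.get_image('scene'); save('t2.png',a[150:280,320:440],5); save('s2.png',b[120:300,80:260],4)
E
```

```text
shift units [-0.024 -0.038  0.022] t 3.7 head_y 71.63 tilt z [ 8.e-04 -4.e-04 -1.e+00]
turn z units 0.003
[1.07 0.41 1.13]
```

View pics/s2.png

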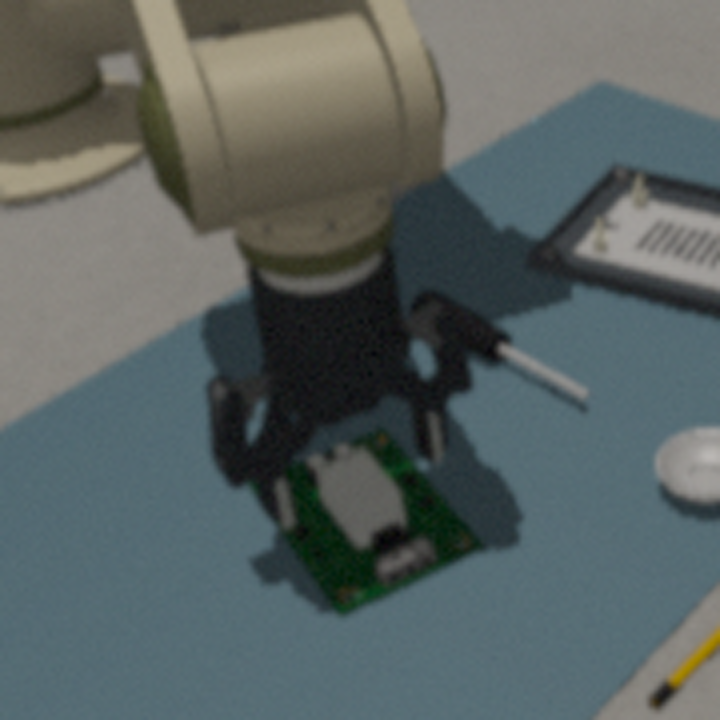

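Emit:
{"fn": "jog_arm", "kwargs": {
  "plan": [
    [[0,0,0,0,0,0],[0,0,0,0,0,0],[0,0,0,0,0,0],[0,0,0,0,0,0],[0,0,0,0,0,0],[0,0,0,0,0,0],[0,0,0,0,0,0],[0,0,0,0,0,0]]
  ],
  "grip": -1,
  "squeeze": 40
}}

```text
time_s: 4.6
position: [0.5774, -0.1626, 0.0114]
tool_rot: [[-0.949, 0.316, 0.001], [0.316, 0.949, -0.0], [-0.001, -0.0, -1.0]]
ft_force: [-0.9, 0.7, 4.6]
grip_width: 0.0289
```

Emit:
{"fn": "jog_arm", "kwargs": {
  "plan": [
    [[0,0,-0.1,0,0,0],[0,0,-0.3,0,0,0],[0,0,-0.6,0,0,0],[0,0,-0.75,0,0,0],[0,0,-0.75,0,0,0],[0,0,-0.5,0,0,0],[0,0,0,0,0,0],[0,0,0,0,0,0]]
  ]
}}

```text
time_s: 5.4
position: [0.5769, -0.1623, 0.1308]
tool_rot: [[-0.949, 0.316, -0.001], [0.316, 0.949, 0.0], [0.001, 0.0, -1.0]]
ft_force: [0.3, 0.1, -2.2]
grip_width: 0.0293
```

```bash
python3 - <<'E'
from h import *
go(.5656,.1842,.14,101.95)
print(np.round(env.observe()['ft_force'],2))
a,da=vision.get_image('top'); b,db=vision.get_image('scene'); save('t3.png',a[130:280,320:470],4); save('s3.png',b[100:280,80:260],4)
E
```

```text
shift units [ 3.003  8.131 -0.229] t 5.4 head_y 71.6 tilt z [-5.e-04  2.e-04 -1.e+00]
turn z units -3.532
[ 0.3   0.08 -2.22]
```

View pics/s3.png

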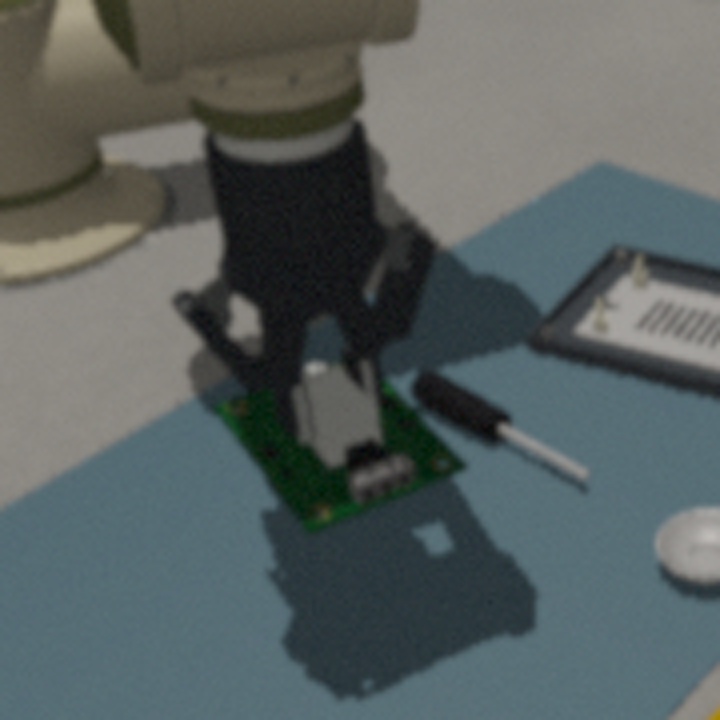

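View pics/t3.png

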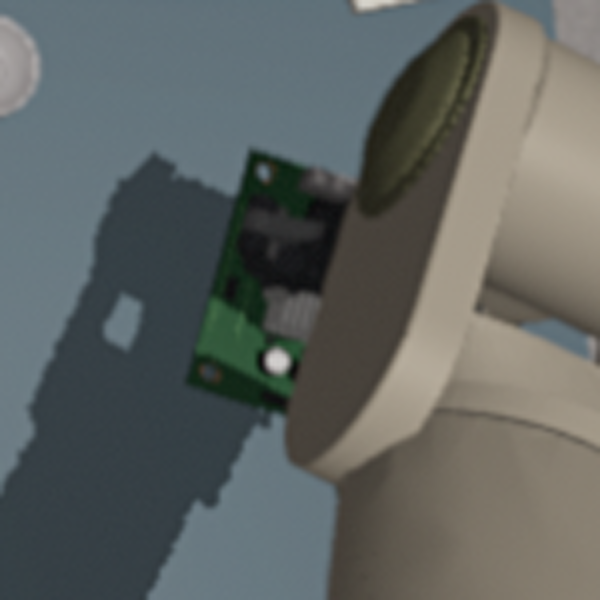

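Emit:
{"fn": "jog_arm", "kwargs": {
  "plan": [
    [[0.3,0.813,0,0,0,0],[0.3,0.813,0,0,0,0],[0.3,0.813,0,0,0,0],[0.3,0.813,0,0,0,0],[0.3,0.813,0,0,0,0],[0.3,0.813,0,0,0,0],[0.3,0.813,0,0,0,0],[0.3,0.813,0,0,0,0],[0.3,0.813,0,0,0,0],[0.3,0.813,0,0,0,0]]
  ]
}}

```text
time_s: 6.5
position: [0.5653, 0.1853, 0.1297]
tool_rot: [[-0.949, 0.316, -0.003], [0.316, 0.949, -0.0], [0.002, -0.001, -1.0]]
ft_force: [-0.5, -0.5, -1.3]
grip_width: 0.0293
```

Emit:
{"fn": "jog_arm", "kwargs": {
  "plan": [
    [[0,0,0,0,0,-0.883],[0,0,0,0,0,-0.883],[0,0,0,0,0,-0.883],[0,0,0,0,0,-0.883],[0,0,0.6,0,0,0],[0,0,0.5,0,0,0],[0,0,0,0,0,0],[0,0,0,0,0,0]]
  ]
}}

```text
time_s: 7.3
position: [0.5659, 0.1839, 0.0867]
tool_rot: [[-0.978, -0.207, -0.002], [-0.207, 0.978, -0.0], [0.002, 0.0, -1.0]]
ft_force: [-0.2, -0.5, -1.0]
grip_width: 0.0292
```

```bash
python3 - <<'E'
from h import *
go(.5656,.1842,.075,101.95)
s=env.observe(); print(np.round(s['ft_force'],2),s['position'])
a,da=vision.get_image('top'); b,db=vision.get_image('scene'); np.savez('v4.npz',a=a,da=da,b=b,db=db)
save('t4.png',a[140:290,160:310],4); save('s4.png',b[110:220,190:310],6)
E
```

```text
shift units [0.006 0.009 0.292] t 7.3 head_y 101.95 tilt z [-1.5e-03 -2.0e-04 -1.0e+00]
turn z units -0.0
[-0.19 -0.45 -1.01] [0.56590968 0.18389619 0.08667859]
```

View pics/s4.png

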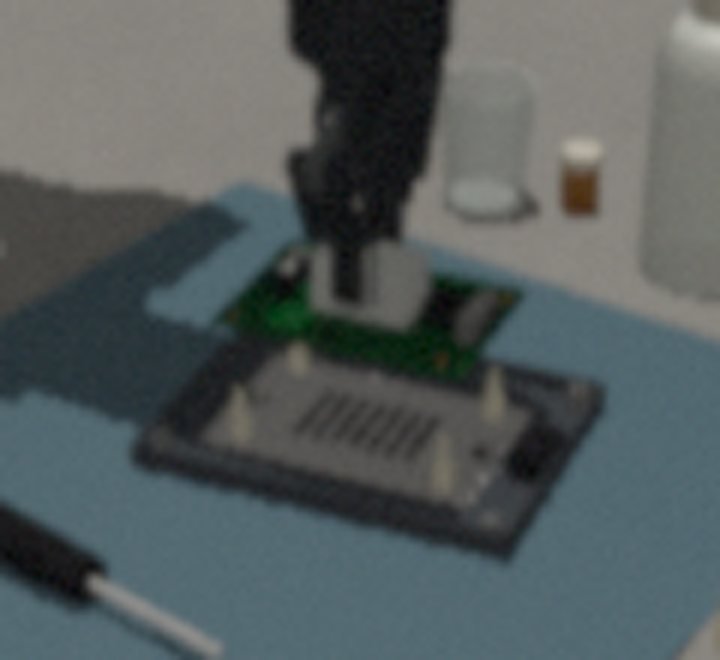

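View pics/t4.png

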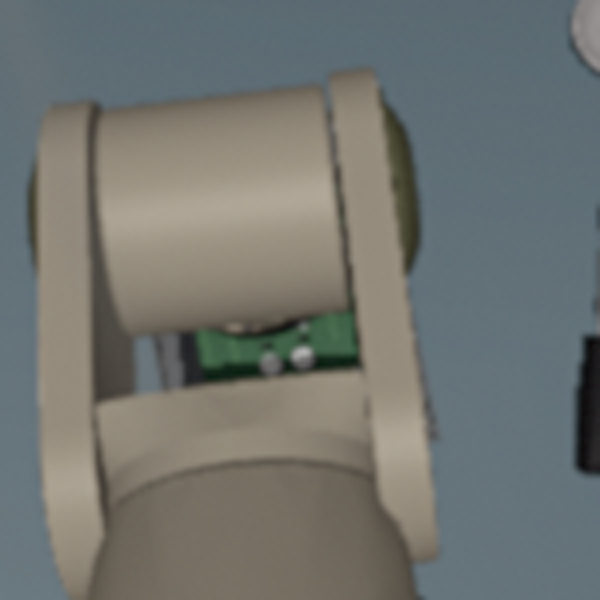

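```bash
python3 - <<'E'
from h import *
c,s=np.cos,np.sin
# t3
for tz in (.1308,):
  zt=tz-.0094+.003
  H=at_z('top',[(320+264/4-.375,130+172/4-.375),(320+208/4-.375,130+371/4-.375)],zt)[:,:2]
  print('t3 holes',H.round(4),np.linalg.norm(H[0]-H[1]))
  v=H[0]-H[1]; th=np.arctan2(v[1],v[0]); print('heading',np.degrees(th))
  th=np.radians(-18.4); m=H.mean(0); cen=m-.035*np.array([-s(th),c(th)]); print('centre',cen, 'rel tcp', cen-[.5769,-.1623], 'board axes',np.array([[c(th),s(th)],[-s(th),c(th)]])@(cen-[.5769,-.1623]))
z=np.load('v4.npz'); a=z['a']
save('t4z.png',cv2.resize(a[215:240,185:255],None,fx=11,fy=11,interpolation=cv2.INTER_CUBIC),1)
b=z['b']; save('s4z.png',cv2.resize(b[145:200,205:295],None,fx=8.8,fy=8.8,interpolation=cv2.INTER_CUBIC),1)
E
```

```text
t3 holes [[ 0.641  -0.1476]
 [ 0.5377 -0.1119]] 0.10933988290543725
heading -19.05070470768067
centre [ 0.57829338 -0.16297779] rel tcp [ 0.00139338 -0.00067779] board axes [ 0.00153609 -0.00020332]
```

View pics/t4z.png

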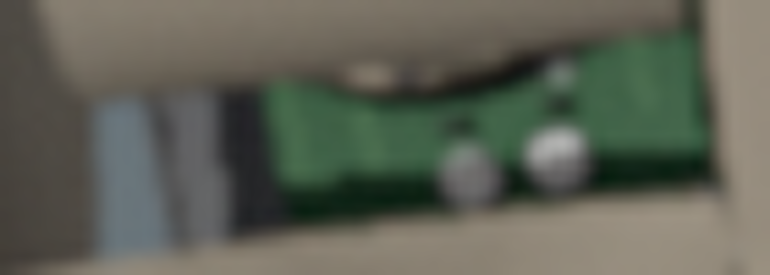

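View pics/s4z.png

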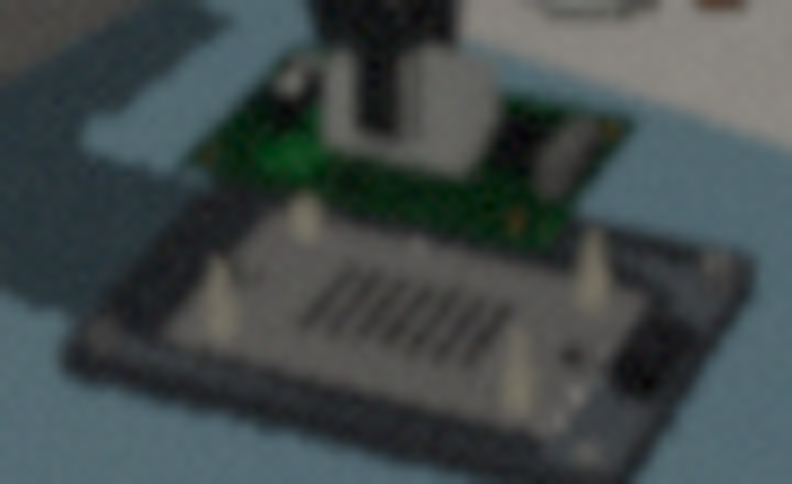

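```bash
python3 - <<'E'
from h import *
th=np.radians(11.95); A=np.array([[np.cos(th),np.sin(th)],[-np.sin(th),np.cos(th)]])
tcp=np.array([.5657,.1840])
def pt(x,y,z): return at_z('top',[(185+x/11-.45,215+y/11-.45)],z)[0,:2]
for nm,x,y,z in [('edge',272,110,.0803),('edge',283,180,.0803),('capL',470,170,.0933),('capR',557,155,.0933)]:
    p=pt(x,y,z); print(nm,p.round(4),(A@(p-tcp)*1000).round(2))
# static caps from first picture, board axes
th=np.radians(-18.4); A2=np.array([[np.cos(th),np.sin(th)],[-np.sin(th),np.cos(th)]])
for x,y in [(222,383),(271,399)]:
    p=at_z('top',[(340+x/7-.43,170+y/7-.43)],.018)[0,:2]; print('static cap',(A2@(p-[.5784,-.164])*1000).round(2))
# t3 cap left
p=at_z('top',[(320+277/4-.375,130+360/4-.375)],.1308-.0094+.016)[0,:2]; print('t3 cap rel tcp',(A2@(p-[.577,-.1625])*1000).round(2))
# scene: board corners and holes at t4
b=lambda x,y,z: at_z('scene',[(205+x/8.8-.44,145+y/8.8-.44)],z)[0,:2]
for nm,x,y in [('rl corner',634,122),('rr corner',560,248),('fr corner',190,160),('hole4',517,222),('hole3',608,129)]:
    p=b(x,y,.0803); print(nm,(A@(p-tcp)*1000).round(1))
for nm,x,y in [('fr',218,258),('fl',306,193),('rl',594,228),('rr',519,328)]:
    p=b(x,y,.037); print('tip',nm,(A@(p-tcp)*1000).round(1))
E
```

```text
edge [0.5393 0.2228] [-17.79  43.45]
edge [0.5258 0.2205] [-31.5   44.01]
capL [0.5266 0.1836] [-38.3    7.67]
capR [0.5294 0.167 ] [-39.06  -9.09]
static cap [-41.25   7.44]
static cap [-41.34  -9.5 ]
t3 cap rel tcp [-39.46   7.19]
rl corner [65.6 43.3]
rr corner [ 71.9 -43.3]
fr corner [-60.4 -41.1]
hole4 [ 53.5 -34. ]
hole3 [59.2 35.1]
tip fr [-56.8 -30.5]
tip fl [-47.7  21.3]
tip rl [54.  40.3]
tip rr [ 53.6 -29.6]
```

Emit:
{"fn": "jog_arm", "kwargs": {
  "plan": [
    [[0.055,0,0.3,0,0,0],[0,0,0.3,0,0,0],[0,0,0.27,0,0,0],[0,0,0,0,0,0],[0,0,0,0,0,0]]
  ]
}}

```text
time_s: 7.9
position: [0.5641, 0.1835, 0.0523]
tool_rot: [[-0.978, -0.207, -0.0], [-0.207, 0.978, -0.0], [0.0, 0.0, -1.0]]
ft_force: [0.4, 0.1, -1.8]
grip_width: 0.0293
```

```bash
python3 - <<'E'
from h import *
S=[env.observe()['position']]
bs=[];as_=[]
for i in range(4):
    b,db=vision.get_image('scene'); S.append(env.observe()['position']); a,da=vision.get_image('top'); S.append(env.observe()['position']); bs.append(b.astype(float)); as_.append(a.astype(float))
S=np.array(S); print(S.mean(0).round(4),S.std(0).round(5),env.observe()['time_s'], np.round(env.observe()['ft_force'],2))
b=np.mean(bs,0);a=np.mean(as_,0); np.savez('v5.npz',a=a,b=b)
save('s5z.png',cv2.resize(b[145:200,205:295],None,fx=8.8,fy=8.8,interpolation=cv2.INTER_CUBIC),1)
save('t5z.png',cv2.resize(a[205:245,185:255],None,fx=11,fy=11,interpolation=cv2.INTER_CUBIC),1)
E
```

```text
[0.5641 0.1835 0.0527] [1.0e-04 2.0e-05 1.6e-04] 8.3 [-1.31  0.31 -1.39][ WARN:0@11.063] global loadsave.cpp:1063 imwrite_ Unsupported depth image for selected encoder is fallbacked to CV_8U.
```

View pics/s5z.png

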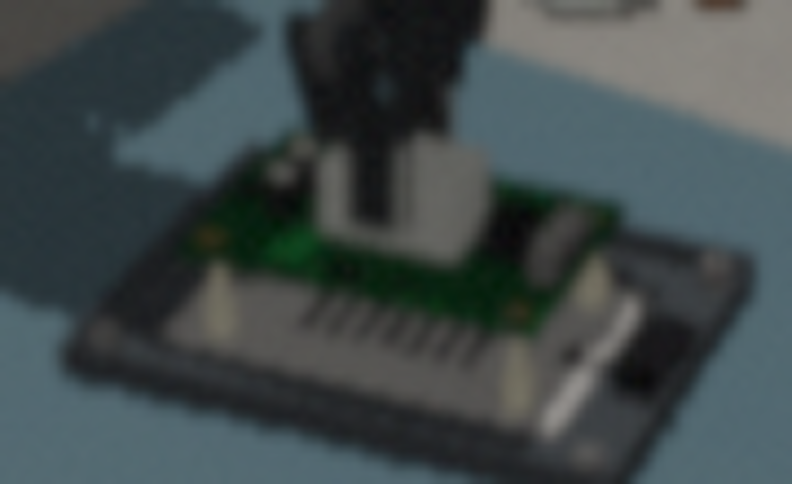

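View pics/t5z.png

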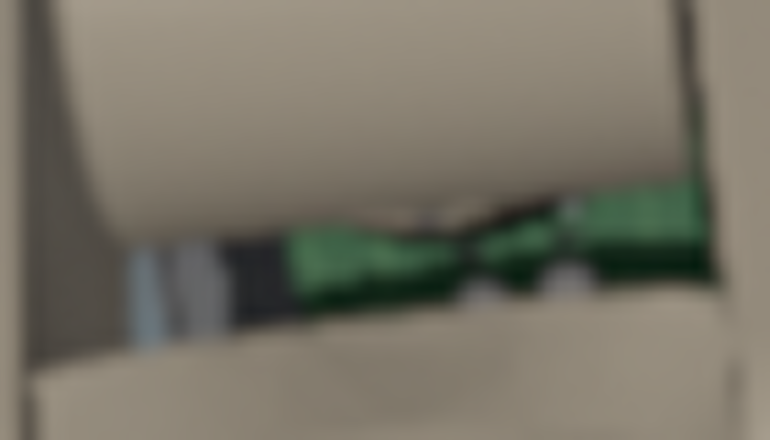

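```bash
python3 - <<'E'
from h import *
th=np.radians(11.95); A=np.array([[np.cos(th),np.sin(th)],[-np.sin(th),np.cos(th)]])
pc=np.array([.5656,.1843])
px=lambda P: (proj('scene',P)+.44-[205,145])*8.8
for nm,o in [('1 fr',(-55,-35)),('2 fl',(-55,35)),('3 rl',(55,35)),('4 rr',(55,-35))]:
    w=pc+A.T@(np.array(o)/1000)
    w2=w
    print(nm,'tip',px([*w,.038])[0].round(1),'hole top',px([*w,.0463])[0].round(1),'shoulder',px([*w,.022])[0].round(1),'dx,dy per mm',(px([*(w+A.T@[.001,0]),.0463])-px([*w,.0463]))[0].round(2),(px([*(w+A.T@[0,.001]),.0463])-px([*w,.0463]))[0].round(2))
E
python3 - <<'E'
from h import *
z=np.load('v5.npz'); b=z['b'].clip(0,255).astype(np.uint8)
save('s5a.png',cv2.resize(b[160:190,218:240],None,fx=18,fy=18,interpolation=cv2.INTER_CUBIC),1)
save('s5b.png',cv2.resize(b[165:200,250:285],None,fx=16,fy=16,interpolation=cv2.INTER_CUBIC),1)
im=np.load('scene0.npz')['im']
save('s0a.png',cv2.resize(im[160:190,218:240],None,fx=18,fy=18,interpolation=cv2.INTER_CUBIC),1)
save('s0b.png',cv2.resize(im[165:200,250:285],None,fx=16,fy=16,interpolation=cv2.INTER_CUBIC),1)
x=[cv2.imread('pics/'+n) for n in ('s5a.png','s0a.png')]; cv2.imwrite('pics/ca.png',np.hstack(x)[:,:800])
x=[cv2.imread('pics/'+n) for n in ('s5b.png','s0b.png')]; cv2.imwrite('pics/cb.png',cv2.resize(np.hstack(x),None,fx=.7,fy=.7))
E
```

```text
1 fr tip [217.  262.6] hole top [216.2 241.7] shoulder [218.4 302.2] dx,dy per mm [2.65 0.63] [ 1.31 -1.41]
2 fl tip [303.8 168. ] hole top [303.4 147.8] shoulder [304.4 206.5] dx,dy per mm [2.55 0.57] [ 1.18 -1.28]
3 rl tip [591.7 232.9] hole top [592.6 212.4] shoulder [589.9 272.1] dx,dy per mm [2.71 0.61] [ 1.01 -1.36]
4 rr tip [517.2 334. ] hole top [517.8 312.8] shoulder [516.  374.3] dx,dy per mm [2.83 0.67] [ 1.12 -1.51]
```

View pics/ca.png

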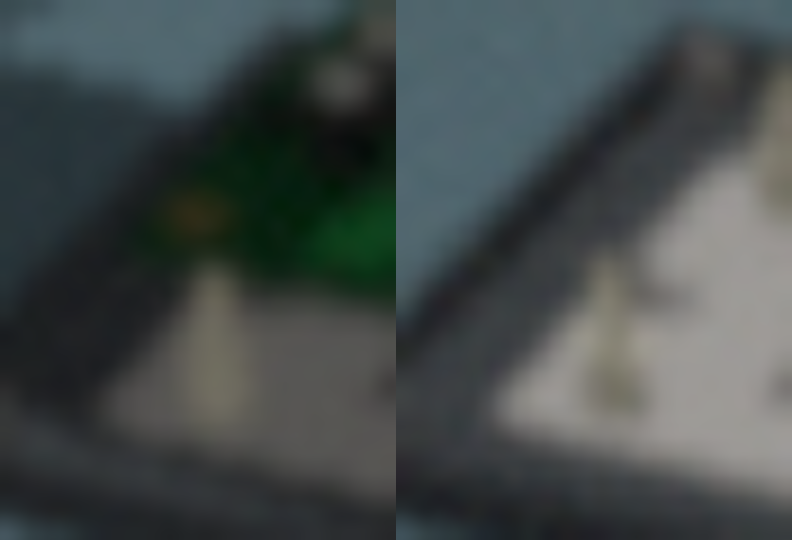

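View pics/cb.png

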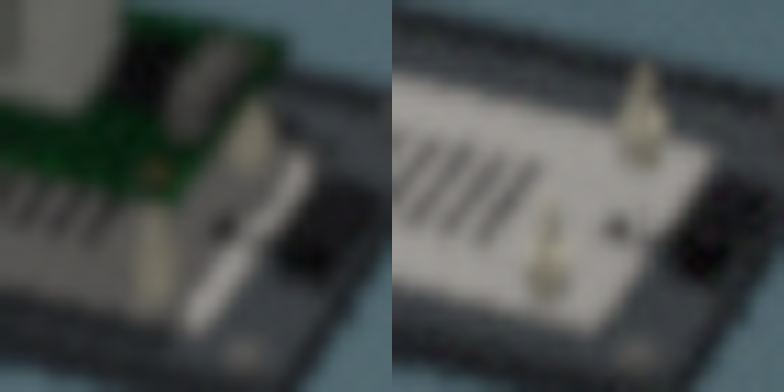

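```bash
python3 - <<'E'
from h import *
th=np.radians(11.95); A=np.array([[np.cos(th),np.sin(th)],[-np.sin(th),np.cos(th)]])
pc=np.array([.5656,.1843])
def pt(x,y,z): return (A@(at_z('top',[(185+x/11-.45,205+y/11-.45)],z)[0,:2]-pc)*1000).round(2)
print('edge rel posts',pt(290,240,.0463),pt(302,295,.0463)); print('front edge',pt(600,280,.0463),pt(400,300,.0463))
z=np.load('v5.npz'); a=z['a']; g=a[...,1]-.5*(a[...,0]+a[...,2])
for r in (227,228,229,230): print(r,g[r,207:218].round(0), a[r,205:218].mean(1).round(0))
# subpixel left edge: half-max crossing
for name,arr,rows,zt in (('v5',g,(227,228,229,230),.0463),):
  for r in rows:
    x=g[r]; hi=x[214:220].mean(); lo=x[205:209].mean(); h=(hi+lo)/2
    for u in range(208,216):
        if x[u]<h<=x[u+1]: uu=u+(h-x[u])/(x[u+1]-x[u]); print(r,uu,(A@(at_z('top',[(uu,r)],zt)[0,:2]-pc)*1000).round(2)); break
# initial board edges with same criterion
a=np.load('topavg.npz')['im']; g=a[...,1]-.5*(a[...,0]+a[...,2])
th=np.radians(-18.4); A2=np.array([[np.cos(th),np.sin(th)],[-np.sin(th),np.cos(th)]])
for r in range(205,222,3):
    x=g[r]; u=np.arange(340,380)
    hi=np.max(x[340:380]); 
    for u in range(345,380):
        if x[u]<hi/2<=x[u+1]: uu=u+(hi/2-x[u])/(x[u+1]-x[u]); print('init',r,(A2@(at_z('top',[(uu,r)],.005)[0,:2]-[.5784,-.164])*1000).round(2)); break
E
```

```text
edge rel posts [-19.16  43.55] [-30.51  43.36]
front edge [-40.4  -15.83] [-35.7  24.3]
227 [-1. -1. -1.  7. 22. 32. 33. 32. 31. 31. 30.] [52. 44. 44. 43. 41. 47. 65. 81. 83. 79. 78. 77. 77.]
228 [-0. -1. -2.  5. 22. 31. 33. 32. 31. 31. 30.] [52. 38. 38. 38. 38. 44. 64. 81. 86. 82. 79. 79. 78.]
229 [-0.  0. -2.  3. 18. 28. 32. 31. 30. 30. 28.] [67. 45. 38. 39. 39. 42. 58. 77. 85. 83. 79. 77. 70.]
230 [-0. -0. -1.  1. 13. 25. 29. 28. 26. 25. 23.] [79. 49. 39. 40. 40. 41. 53. 69. 74. 68. 62. 59. 49.]
227 210.54232804232805 [-20.35  44.63]
228 210.6080128205128 [-22.55  44.92]
229 210.76920289855073 [-24.8  45. ]
230 210.89780701754387 [-27.02  45.16]
init 205 [-4.39 44.7 ]
init 208 [-11.97  44.96]
init 211 [-19.34  44.63]
init 214 [-26.77  44.56]
init 217 [-34.17  44.45]
init 220 [-41.7   44.81]
```

Emit:
{"fn": "jog_arm", "kwargs": {
  "plan": [
    [[0,0,0.05,0,0,0],[0,0,0.05,0,0,0],[0,0,0,0,0,0]]
  ]
}}

```text
time_s: 8.6
position: [0.5637, 0.1834, 0.0479]
tool_rot: [[-0.978, -0.207, -0.001], [-0.207, 0.978, -0.0], [0.001, 0.0, -1.0]]
ft_force: [-0.9, -0.4, -1.6]
grip_width: 0.029
```

Emit:
{"fn": "jog_arm", "kwargs": {
  "plan": [
    [[0,0,0.03,0,0,0],[0,0,0.03,0,0,0],[0,0,0,0,0,0]]
  ]
}}

```text
time_s: 8.9
position: [0.564, 0.1836, 0.0458]
tool_rot: [[-0.978, -0.207, 0.0], [-0.207, 0.978, 0.0], [-0.0, 0.0, -1.0]]
ft_force: [0.2, 0.7, -1.9]
grip_width: 0.029
```

Emit:
{"fn": "jog_arm", "kwargs": {
  "plan": [
    [[0,0,0.025,0,0,0],[0,0,0.025,0,0,0],[0,0,0,0,0,0]]
  ]
}}

```text
time_s: 9.2
position: [0.5641, 0.1837, 0.044]
tool_rot: [[-0.978, -0.207, 0.001], [-0.207, 0.978, 0.0], [-0.001, 0.0, -1.0]]
ft_force: [0.1, 2.5, -0.9]
grip_width: 0.0291
```

Emit:
{"fn": "jog_arm", "kwargs": {
  "plan": [
    [[0,0,0.025,0,0,0],[0,0,0.025,0,0,0],[0,0,0,0,0,0]]
  ]
}}

```text
time_s: 9.5
position: [0.5642, 0.1839, 0.0421]
tool_rot: [[-0.978, -0.207, 0.001], [-0.207, 0.978, 0.001], [-0.001, 0.001, -1.0]]
ft_force: [1.9, 4.5, 1.1]
grip_width: 0.0289
```

Emit:
{"fn": "jog_arm", "kwargs": {
  "plan": [
    [[-0.012,0.022,0,0,0,0],[0,0,0,0,0,0]]
  ]
}}

```text
time_s: 9.7
position: [0.5642, 0.1844, 0.0419]
tool_rot: [[-0.978, -0.207, -0.0], [-0.207, 0.978, -0.0], [0.0, -0.0, -1.0]]
ft_force: [1.3, 2.5, 0.8]
grip_width: 0.029
```

```bash
python3 - <<'E'
from h import *
s=env.observe(); print(np.round(s['ft_force'],2),np.round(s['wrist_torque'],3),np.round(s['position'],4))
bs=[vision.get_image('scene')[0].astype(float) for _ in range(3)]; s=env.observe(); print(np.round(s['ft_force'],2))
b=np.mean(bs,0).clip(0,255).astype(np.uint8); save('s6z.png',cv2.resize(b[145:200,205:295],None,fx=8.8,fy=8.8,interpolation=cv2.INTER_CUBIC),1)
E
```

```text
[1.26 2.47 0.82] [ 0.443 -0.267  0.056] [0.5642 0.1844 0.0419]
[1.65 2.12 0.52]
```

View pics/s6z.png

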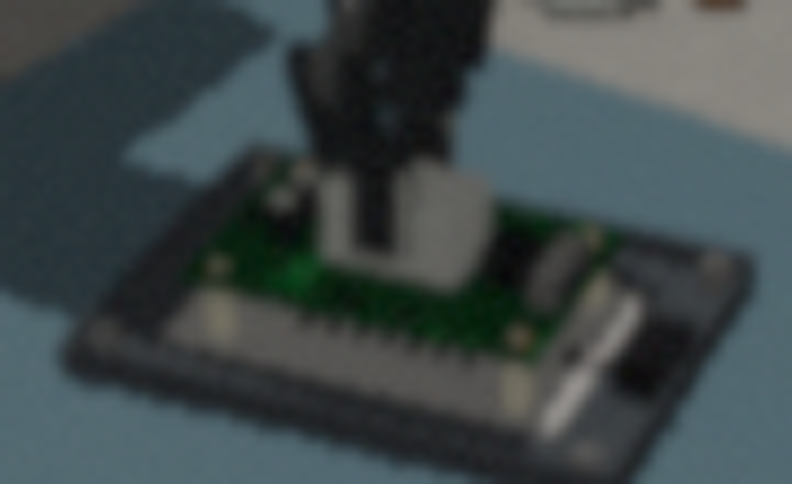

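The post tips show in three holes at (218,265), (519,335) and (592,237), so the holes are engaged. I'm relieving the remaining side force and lowering.

Emit:
{"fn": "jog_arm", "kwargs": {
  "plan": [
    [[-0.015,0.018,0,0,0,0],[0,0,0.02,0,0,0],[0,0,0.02,0,0,0],[0,0,0,0,0,0]]
  ]
}}

```text
time_s: 10.25
position: [0.5648, 0.1849, 0.0405]
tool_rot: [[-0.978, -0.207, 0.0], [-0.207, 0.978, -0.001], [-0.0, -0.001, -1.0]]
ft_force: [0.8, -2.4, 3.9]
grip_width: 0.029
```

Emit:
{"fn": "jog_arm", "kwargs": {
  "plan": [
    [[0,0,0.02,0,0,0],[0,0,0,0,0,0]]
  ]
}}

```text
time_s: 10.45
position: [0.5649, 0.185, 0.0402]
tool_rot: [[-0.978, -0.207, 0.001], [-0.207, 0.978, -0.0], [-0.001, -0.001, -1.0]]
ft_force: [0.5, -2.4, 7.6]
grip_width: 0.0291
```

Emit:
{"fn": "jog_arm", "kwargs": {
  "plan": [
    [[0,0,-0.025,0,0,0],[0,0,0,0,0,0]]
  ]
}}

```text
time_s: 10.65
position: [0.5648, 0.185, 0.0404]
tool_rot: [[-0.978, -0.207, 0.0], [-0.207, 0.978, -0.0], [-0.0, -0.0, -1.0]]
ft_force: [2.0, -3.1, 1.1]
grip_width: 0.0293
```

Emit:
{"fn": "jog_arm", "kwargs": {
  "plan": [
    [[0,0,0,0,0,0],[0,0,0,0,0,0],[0,0,0,0,0,0],[0,0,0,0,0,0],[0,0,0,0,0,0],[0,0,0,0,0,0]]
  ],
  "grip": 0.6
}}

```text
time_s: 11.25
position: [0.5646, 0.1853, 0.0405]
tool_rot: [[-0.978, -0.207, -0.0], [-0.207, 0.978, 0.0], [0.0, 0.0, -1.0]]
ft_force: [-0.4, -0.7, -0.6]
grip_width: 0.0683
```

Emit:
{"fn": "jog_arm", "kwargs": {
  "plan": [
    [[0,0,-0.3,0,0,0],[0,0,-0.6,0,0,0],[0,0,-0.6,0,0,0],[0,0,-0.6,0,0,0],[0,0,0,0,0,0]]
  ]
}}

```text
time_s: 11.75
position: [0.5661, 0.1855, 0.1287]
tool_rot: [[-0.978, -0.207, 0.007], [-0.207, 0.978, 0.001], [-0.007, -0.001, -1.0]]
ft_force: [0.6, -0.0, 0.3]
grip_width: 0.0686
```

```bash
python3 - <<'E'
from h import *
s=env.observe(); print(s['time_s'],np.round(s['ft_force'],2),np.round(s['position'],4),s['grip_width'])
b,db=vision.get_image('scene'); save('s7z.png',cv2.resize(b[145:200,205:295],None,fx=8.8,fy=8.8,interpolation=cv2.INTER_CUBIC),1)
E
```

```text
11.75 [ 0.63 -0.03  0.32] [0.5661 0.1855 0.1287] 0.06858170660871454
```

View pics/s7z.png

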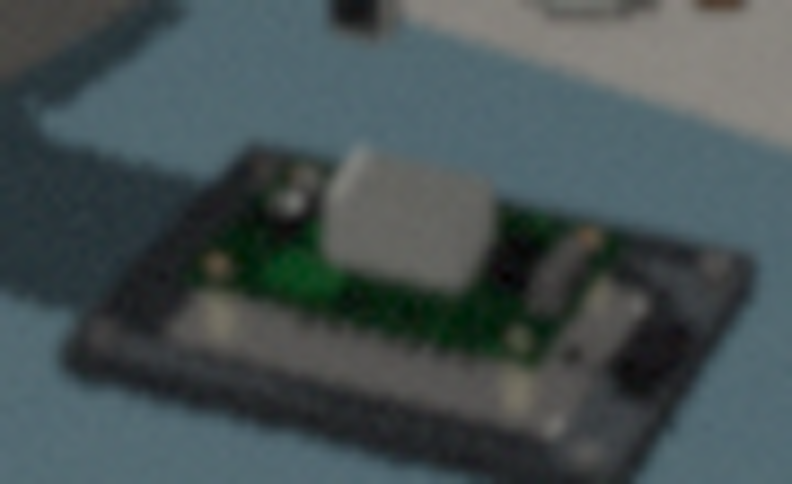

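```bash
cat >> h.py <<'E'
th=np.radians(11.95); A=np.array([[np.cos(th),np.sin(th)],[-np.sin(th),np.cos(th)]]); B=np.array([.5665,.1853])
def press(x,y,z):
    w=B+A.T@(np.array([x,y])/1000); print(w.round(4)); go(w[0],w[1],z,101.95)
E
python3 -c "
from h import *
press(37,36,.06)"
```

```text
[0.5952 0.2282]
shift units [-0.948  0.892  1.668] t 11.8 head_y 101.95 tilt z [ 3.8e-03  4.0e-04 -1.0e+00]
turn z units 0.0
```

Emit:
{"fn": "jog_arm", "kwargs": {
  "plan": [
    [[0,0,0,0,0,0],[0,0,0,0,0,0],[0,0,0,0,0,0],[0,0,0,0,0,0],[0,0,0,0,0,0],[0,0,0,0,0,0],[0,0,0,0,0,0],[0,0,0,0,0,0]]
  ],
  "grip": -1
}}

```text
time_s: 12.6
position: [0.5646, 0.1853, 0.1245]
tool_rot: [[-0.978, -0.207, 0.0], [-0.207, 0.978, 0.0], [-0.0, 0.0, -1.0]]
ft_force: [0.2, -0.1, 0.6]
grip_width: -0.0
```

```bash
python3 -c "
from h import *
press(37,36,.06)"
```

```text
[0.5952 0.2282]
shift units [-0.971  0.891  1.613] t 12.6 head_y 101.95 tilt z [ 0.  0. -1.]
turn z units -0.0
```

Emit:
{"fn": "jog_arm", "kwargs": {
  "plan": [
    [[-0.486,0.446,0,0,0,0],[-0.485,0.445,0,0,0,0],[0,0,0.6,0,0,0],[0,0,0.6,0,0,0],[0,0,0.413,0,0,0],[0,0,0,0,0,0]]
  ]
}}

```text
time_s: 13.2
position: [0.594, 0.228, 0.0577]
tool_rot: [[-0.978, -0.207, -0.005], [-0.207, 0.978, -0.001], [0.005, 0.0, -1.0]]
ft_force: [0.2, -0.1, 0.4]
grip_width: -0.0001
```

```bash
python3 - <<'E'
from h import *
press(37,36,.036)
b,db=vision.get_image('scene'); save('s8z.png',cv2.resize(b[120:200,205:295],None,fx=7.5,fy=7.5,interpolation=cv2.INTER_CUBIC),1)
E
```

```text
[0.5952 0.2282]
shift units [-0.033 -0.001  0.542] t 13.2 head_y 101.95 tilt z [-4.6e-03 -9.0e-04 -1.0e+00]
turn z units -0.0
```

View pics/s8z.png

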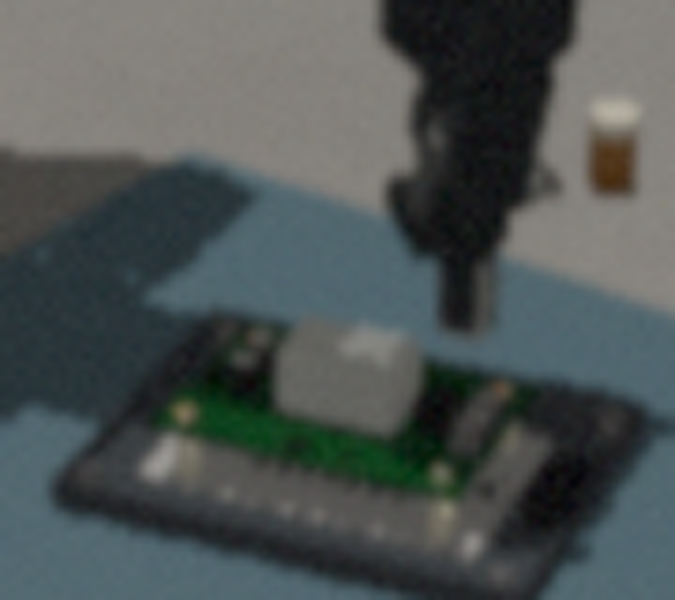

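Emit:
{"fn": "jog_arm", "kwargs": {
  "plan": [
    [[0,0,0.25,0,0,0],[0,0,0.25,0,0,0],[0,0,0,0,0,0],[0,0,0,0,0,0]]
  ]
}}

```text
time_s: 13.65
position: [0.5953, 0.2282, 0.04]
tool_rot: [[-0.978, -0.207, -0.0], [-0.207, 0.978, -0.0], [0.0, -0.0, -1.0]]
ft_force: [0.6, -0.5, -0.1]
grip_width: 0.0003
```

Emit:
{"fn": "jog_arm", "kwargs": {
  "plan": [
    [[0,0,0.025,0,0,0],[0,0,0.025,0,0,0],[0,0,0,0,0,0]]
  ]
}}

```text
time_s: 13.95
position: [0.5953, 0.2282, 0.0381]
tool_rot: [[-0.978, -0.207, 0.0], [-0.207, 0.978, 0.0], [-0.0, -0.0, -1.0]]
ft_force: [0.6, -0.1, -0.3]
grip_width: 0.0003
```

Emit:
{"fn": "jog_arm", "kwargs": {
  "plan": [
    [[0,0,0.025,0,0,0],[0,0,0,0,0,0]]
  ]
}}

```text
time_s: 14.15
position: [0.5952, 0.2282, 0.0369]
tool_rot: [[-0.978, -0.207, -0.0], [-0.207, 0.978, -0.0], [0.0, 0.0, -1.0]]
ft_force: [0.2, -0.3, 0.1]
grip_width: 0.0001
```

Emit:
{"fn": "jog_arm", "kwargs": {
  "plan": [
    [[0,0,0.025,0,0,0],[0,0,0,0,0,0]]
  ]
}}

```text
time_s: 14.35
position: [0.5952, 0.2282, 0.0359]
tool_rot: [[-0.978, -0.207, -0.0], [-0.207, 0.978, -0.0], [0.0, 0.0, -1.0]]
ft_force: [-0.4, -0.0, -0.2]
grip_width: -0.0001
```

Emit:
{"fn": "jog_arm", "kwargs": {
  "plan": [
    [[0,0,0.025,0,0,0],[0,0,0,0,0,0]]
  ]
}}

```text
time_s: 14.55
position: [0.5952, 0.2282, 0.0349]
tool_rot: [[-0.978, -0.207, -0.0], [-0.207, 0.978, -0.0], [0.0, -0.0, -1.0]]
ft_force: [-0.0, -0.6, 0.1]
grip_width: -0.0001
```

Emit:
{"fn": "jog_arm", "kwargs": {
  "plan": [
    [[0,0,0.025,0,0,0],[0,0,0,0,0,0]]
  ]
}}

```text
time_s: 14.75
position: [0.5954, 0.2282, 0.0341]
tool_rot: [[-0.978, -0.207, 0.0], [-0.207, 0.978, 0.0], [-0.0, 0.0, -1.0]]
ft_force: [0.3, -0.0, 1.6]
grip_width: 0.0001
```

Contact at z ≈ 34 mm. I continue in 0.8 mm steps.

Emit:
{"fn": "jog_arm", "kwargs": {
  "plan": [
    [[0,0,0.02,0,0,0],[0,0,0,0,0,0]]
  ]
}}

```text
time_s: 14.95
position: [0.5955, 0.2283, 0.0335]
tool_rot: [[-0.978, -0.207, 0.001], [-0.207, 0.978, 0.0], [-0.001, 0.0, -1.0]]
ft_force: [-0.1, 1.5, 3.6]
grip_width: 0.0002
```

Emit:
{"fn": "jog_arm", "kwargs": {
  "plan": [
    [[0,0,0.02,0,0,0],[0,0,0,0,0,0]]
  ]
}}

```text
time_s: 15.15
position: [0.5956, 0.2283, 0.0329]
tool_rot: [[-0.978, -0.207, 0.001], [-0.207, 0.978, 0.0], [-0.001, 0.0, -1.0]]
ft_force: [-0.6, 0.5, 4.9]
grip_width: -0.0002
```

Emit:
{"fn": "jog_arm", "kwargs": {
  "plan": [
    [[0,0,0.02,0,0,0],[0,0,0,0,0,0]]
  ]
}}

```text
time_s: 15.35
position: [0.5957, 0.2284, 0.0324]
tool_rot: [[-0.978, -0.207, 0.002], [-0.207, 0.978, 0.0], [-0.002, 0.0, -1.0]]
ft_force: [-0.8, 2.0, 6.7]
grip_width: -0.0001
```

Emit:
{"fn": "jog_arm", "kwargs": {
  "plan": [
    [[0,0,0.03,0,0,0],[0,0,0,0,0,0]]
  ]
}}

```text
time_s: 15.55
position: [0.5958, 0.2284, 0.0314]
tool_rot: [[-0.978, -0.207, 0.002], [-0.207, 0.978, 0.001], [-0.002, 0.0, -1.0]]
ft_force: [-0.4, 0.8, 8.2]
grip_width: -0.0002
```

Emit:
{"fn": "jog_arm", "kwargs": {
  "plan": [
    [[0,0,0.03,0,0,0],[0,0,0,0,0,0]]
  ]
}}

```text
time_s: 15.75
position: [0.5959, 0.2285, 0.0305]
tool_rot: [[-0.978, -0.207, 0.002], [-0.207, 0.978, 0.001], [-0.003, 0.0, -1.0]]
ft_force: [-1.4, 1.8, 9.5]
grip_width: 0.0002
```

Emit:
{"fn": "jog_arm", "kwargs": {
  "plan": [
    [[0,0,0.03,0,0,0],[0,0,0,0,0,0]]
  ]
}}

```text
time_s: 15.95
position: [0.5955, 0.2283, 0.0287]
tool_rot: [[-0.978, -0.207, 0.001], [-0.207, 0.978, 0.0], [-0.001, -0.0, -1.0]]
ft_force: [1.6, 0.1, 0.3]
grip_width: 0.0001
```

Emit:
{"fn": "jog_arm", "kwargs": {
  "plan": [
    [[0,0,0.025,0,0,0],[0,0,0,0,0,0]]
  ]
}}

```text
time_s: 16.15
position: [0.5955, 0.2282, 0.0271]
tool_rot: [[-0.978, -0.207, 0.001], [-0.207, 0.978, 0.0], [-0.001, 0.0, -1.0]]
ft_force: [-0.1, 0.5, 4.8]
grip_width: -0.0003
```

Emit:
{"fn": "jog_arm", "kwargs": {
  "plan": [
    [[0,0,0.03,0,0,0],[0,0,0,0,0,0]]
  ]
}}

```text
time_s: 16.35
position: [0.5957, 0.2283, 0.0266]
tool_rot: [[-0.978, -0.207, 0.001], [-0.207, 0.978, 0.0], [-0.002, 0.0, -1.0]]
ft_force: [-0.7, 0.6, 9.9]
grip_width: 0.0002
```

Emit:
{"fn": "jog_arm", "kwargs": {
  "plan": [
    [[0,0,0.03,0,0,0],[0,0,0,0,0,0]]
  ]
}}

```text
time_s: 16.55
position: [0.5959, 0.2284, 0.026]
tool_rot: [[-0.978, -0.207, 0.002], [-0.207, 0.978, 0.001], [-0.002, 0.0, -1.0]]
ft_force: [-1.3, 1.2, 14.0]
grip_width: -0.0001
```

Emit:
{"fn": "jog_arm", "kwargs": {
  "plan": [
    [[0,0,-0.5,0,0,0],[0,0,-0.6,0,0,0],[0,0,0,0,0,0]]
  ]
}}

```text
time_s: 16.85
position: [0.5964, 0.2284, 0.0711]
tool_rot: [[-0.978, -0.207, 0.004], [-0.207, 0.978, 0.001], [-0.004, -0.0, -1.0]]
ft_force: [0.8, -1.4, 0.3]
grip_width: 0.0
```

```bash
python3 - <<'E'
from h import *
press(37,-36,.07)
b,db=vision.get_image('scene'); save('s9z.png',cv2.resize(b[130:200,205:295],None,fx=8,fy=8,interpolation=cv2.INTER_CUBIC),1)
E
```

```text
[0.6102 0.1577]
shift units [ 0.03  -1.798  0.027] t 16.85 head_y 101.95 tilt z [ 4.4e-03  7.0e-04 -1.0e+00]
turn z units 0.0
```

View pics/s9z.png

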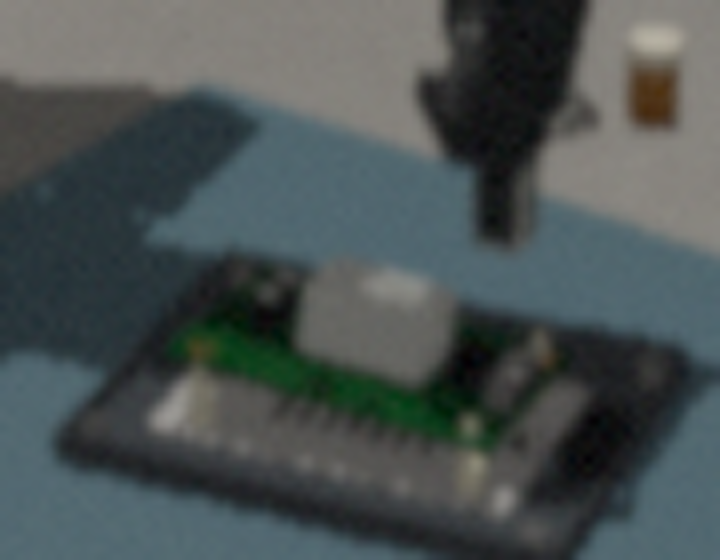

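Emit:
{"fn": "jog_arm", "kwargs": {
  "plan": [
    [[0,-0.6,0,0,0,0],[0,-0.6,0,0,0,0],[0,-0.6,0,0,0,0],[0,0,0.5,0,0,0],[0,0,0.3,0,0,0],[0,0,0,0,0,0],[0,0,0,0,0,0]]
  ]
}}

```text
time_s: 17.6
position: [0.6098, 0.1582, 0.0361]
tool_rot: [[-0.978, -0.208, -0.001], [-0.208, 0.978, 0.0], [0.001, 0.0, -1.0]]
ft_force: [0.4, 0.5, -0.0]
grip_width: -0.0
```

```bash
python3 -c "
from h import *
press(37,-36,.034)"
```

```text
[0.6102 0.1577]
shift units [-0.007 -0.014  0.052] t 17.6 head_y 101.98 tilt z [-0.0014  0.     -1.    ]
turn z units 0.004
```

Emit:
{"fn": "jog_arm", "kwargs": {
  "plan": [
    [[0,0,0.05,0,0,0],[0,0,0.03,0,0,0],[0,0,0,0,0,0]]
  ]
}}

```text
time_s: 17.9
position: [0.6101, 0.158, 0.0335]
tool_rot: [[-0.978, -0.207, 0.0], [-0.207, 0.978, 0.0], [-0.0, 0.0, -1.0]]
ft_force: [-0.5, 0.4, 0.5]
grip_width: 0.0
```

Emit:
{"fn": "jog_arm", "kwargs": {
  "plan": [
    [[0,0,0.03,0,0,0],[0,0,0.03,0,0,0],[0,0,0,0,0,0]]
  ]
}}

```text
time_s: 18.2
position: [0.6103, 0.1577, 0.0312]
tool_rot: [[-0.978, -0.207, 0.0], [-0.207, 0.978, -0.0], [-0.0, -0.0, -1.0]]
ft_force: [0.1, 0.1, 2.7]
grip_width: -0.0
```

Emit:
{"fn": "jog_arm", "kwargs": {
  "plan": [
    [[0,0,0.03,0,0,0],[0,0,0,0,0,0]]
  ]
}}

```text
time_s: 18.4
position: [0.6103, 0.1577, 0.0299]
tool_rot: [[-0.978, -0.207, 0.0], [-0.207, 0.978, -0.0], [-0.0, -0.0, -1.0]]
ft_force: [0.5, 0.2, 3.0]
grip_width: -0.0001
```

Emit:
{"fn": "jog_arm", "kwargs": {
  "plan": [
    [[0,0,0.03,0,0,0],[0,0,0,0,0,0]]
  ]
}}

```text
time_s: 18.6
position: [0.61, 0.1577, 0.0284]
tool_rot: [[-0.978, -0.207, -0.0], [-0.207, 0.978, 0.0], [0.0, 0.0, -1.0]]
ft_force: [-0.3, -0.8, 0.0]
grip_width: 0.0003
```

Emit:
{"fn": "jog_arm", "kwargs": {
  "plan": [
    [[0,0,0.03,0,0,0],[0,0,0,0,0,0]]
  ]
}}

```text
time_s: 18.8
position: [0.6101, 0.1578, 0.0272]
tool_rot: [[-0.978, -0.207, -0.0], [-0.207, 0.978, 0.0], [0.0, 0.0, -1.0]]
ft_force: [-0.6, 1.1, 1.9]
grip_width: -0.0003
```

Emit:
{"fn": "jog_arm", "kwargs": {
  "plan": [
    [[0,0,0.03,0,0,0],[0,0,0,0,0,0]]
  ]
}}

```text
time_s: 19.0
position: [0.6103, 0.1578, 0.0266]
tool_rot: [[-0.978, -0.207, 0.0], [-0.207, 0.978, 0.0], [-0.0, -0.0, -1.0]]
ft_force: [-1.1, -0.6, 5.4]
grip_width: -0.0002
```

Emit:
{"fn": "jog_arm", "kwargs": {
  "plan": [
    [[0,0,0.03,0,0,0],[0,0,0,0,0,0]]
  ]
}}

```text
time_s: 19.2
position: [0.6105, 0.1577, 0.026]
tool_rot: [[-0.978, -0.207, 0.001], [-0.207, 0.978, -0.0], [-0.001, -0.0, -1.0]]
ft_force: [-2.2, -0.6, 9.7]
grip_width: 0.0002
```

Emit:
{"fn": "jog_arm", "kwargs": {
  "plan": [
    [[0,0,0.03,0,0,0],[0,0,0,0,0,0]]
  ]
}}

```text
time_s: 19.4
position: [0.6108, 0.1577, 0.0254]
tool_rot: [[-0.978, -0.207, 0.002], [-0.207, 0.978, -0.0], [-0.002, -0.001, -1.0]]
ft_force: [-2.3, -1.5, 13.3]
grip_width: 0.0001
```

Emit:
{"fn": "jog_arm", "kwargs": {
  "plan": [
    [[0,0,0.03,0,0,0],[0,0,0,0,0,0]]
  ]
}}

```text
time_s: 19.6
position: [0.611, 0.1576, 0.0248]
tool_rot: [[-0.978, -0.207, 0.003], [-0.207, 0.978, -0.0], [-0.003, -0.001, -1.0]]
ft_force: [-4.0, -1.4, 18.5]
grip_width: 0.0001
```

Emit:
{"fn": "jog_arm", "kwargs": {
  "plan": [
    [[0,0,-0.5,0,0,0],[0,0,-0.7,0,0,0],[0,0,0,0,0,0],[0,0,0,0,0,0]]
  ]
}}

```text
time_s: 20.0
position: [0.6101, 0.1578, 0.0706]
tool_rot: [[-0.978, -0.207, 0.0], [-0.207, 0.978, 0.0], [-0.0, 0.0, -1.0]]
ft_force: [-0.9, -0.4, 0.4]
grip_width: -0.0004
```

```bash
python3 - <<'E'
from h import *
press(-62,0,.09)
b,db=vision.get_image('scene'); save('s10z.png',cv2.resize(b[130:200,205:295],None,fx=8,fy=8,interpolation=cv2.INTER_CUBIC),1)
E
```

```text
[0.5058 0.1725]
shift units [ 2.473  0.899 -0.486] t 20.0 head_y 101.95 tilt z [ 3.e-04  1.e-04 -1.e+00]
turn z units -0.0
```

View pics/s10z.png

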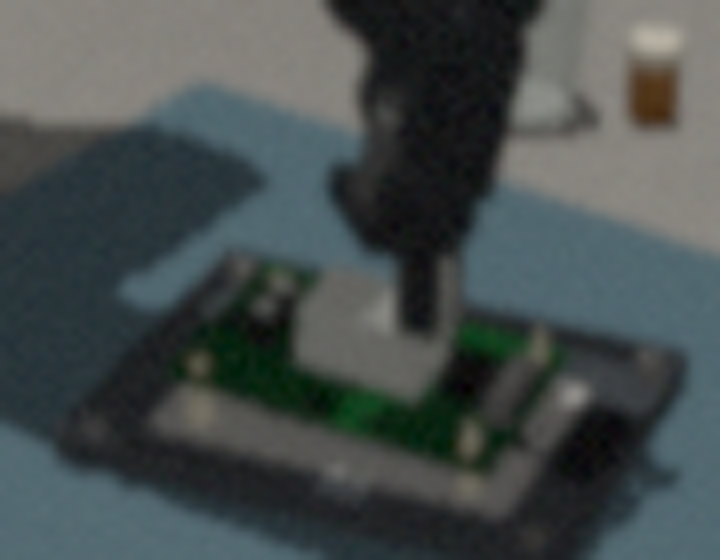

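Emit:
{"fn": "jog_arm", "kwargs": {
  "plan": [
    [[0,0,-0.486,0,0,0],[0.619,0.225,0,0,0,0],[0.618,0.225,0,0,0,0],[0.618,0.225,0,0,0,0],[0.618,0.224,0,0,0,0],[0,0,0,0,0,0],[0,0,0,0,0,0],[0,0,0,0,0,0]]
  ],
  "grip": -0.435
}}

```text
time_s: 20.85
position: [0.5067, 0.1723, 0.0896]
tool_rot: [[-0.978, -0.207, -0.0], [-0.207, 0.978, -0.0], [0.0, -0.0, -1.0]]
ft_force: [-0.1, 0.5, 0.5]
grip_width: 0.0242
```

Emit:
{"fn": "jog_arm", "kwargs": {
  "plan": [
    [[0,0,0.5,0,0,0],[0,0,0.5,0,0,0],[0,0,0,0,0,0],[0,0,0,0,0,0]]
  ]
}}

```text
time_s: 21.25
position: [0.5065, 0.1723, 0.0501]
tool_rot: [[-0.978, -0.207, -0.0], [-0.207, 0.978, -0.0], [0.0, 0.0, -1.0]]
ft_force: [-0.1, -0.3, 0.9]
grip_width: 0.0242
```

```bash
python3 - <<'E'
from h import *
press(-62,0,.034)
b,db=vision.get_image('scene'); save('s11z.png',cv2.resize(b[130:200,205:295],None,fx=8,fy=8,interpolation=cv2.INTER_CUBIC),1)
b,db=vision.get_image('top'); save('t11z.png',cv2.resize(b[150:275,175:300],None,fx=4.5,fy=4.5,interpolation=cv2.INTER_CUBIC),1)
E
```

```text
[0.5058 0.1725]
shift units [0.015 0.008 0.401] t 21.25 head_y 101.93 tilt z [-3.e-04 -1.e-04 -1.e+00]
turn z units -0.003
```

View pics/s11z.png

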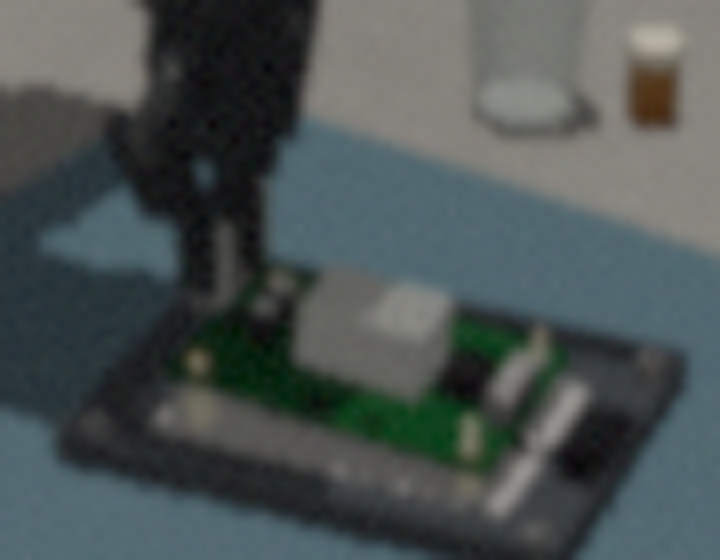

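View pics/t11z.png

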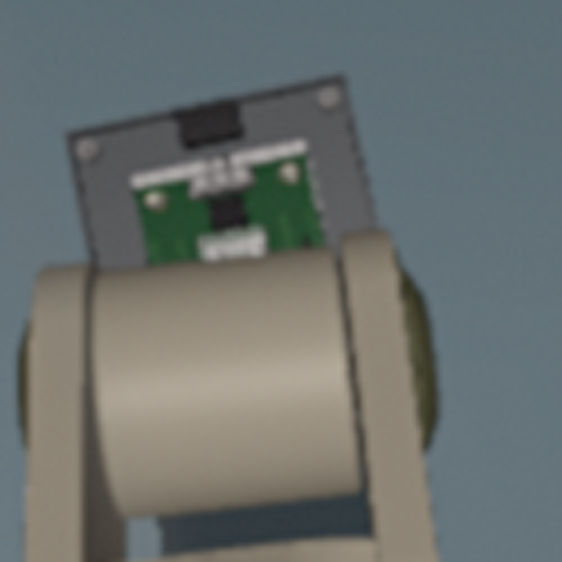

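Emit:
{"fn": "jog_arm", "kwargs": {
  "plan": [
    [[0.015,0.008,0.15,0,0,0],[0,0,0.15,0,0,0],[0,0,0,0,0,0],[0,0,0,0,0,0]]
  ]
}}

```text
time_s: 21.75
position: [0.5052, 0.1726, 0.0379]
tool_rot: [[-0.978, -0.207, -0.0], [-0.207, 0.978, -0.0], [0.0, 0.0, -1.0]]
ft_force: [0.9, 0.0, -0.0]
grip_width: 0.0244
```

Emit:
{"fn": "jog_arm", "kwargs": {
  "plan": [
    [[0,0,0.03,0,0,0],[0,0,0.03,0,0,0],[0,0,0,0,0,0]]
  ]
}}

```text
time_s: 22.05
position: [0.5052, 0.1726, 0.0356]
tool_rot: [[-0.978, -0.207, -0.0], [-0.207, 0.978, -0.0], [0.0, 0.0, -1.0]]
ft_force: [0.8, -0.5, 0.1]
grip_width: 0.024
```

Emit:
{"fn": "jog_arm", "kwargs": {
  "plan": [
    [[0,0,0.03,0,0,0],[0,0,0.03,0,0,0],[0,0,0,0,0,0]]
  ]
}}

```text
time_s: 22.35
position: [0.5053, 0.1726, 0.0335]
tool_rot: [[-0.978, -0.207, 0.0], [-0.207, 0.978, 0.0], [-0.0, -0.0, -1.0]]
ft_force: [-1.4, -1.1, 4.9]
grip_width: 0.0237
```

Emit:
{"fn": "jog_arm", "kwargs": {
  "plan": [
    [[0,0,0.03,0,0,0],[0,0,0,0,0,0]]
  ]
}}

```text
time_s: 22.55
position: [0.5053, 0.1727, 0.0325]
tool_rot: [[-0.978, -0.207, 0.0], [-0.207, 0.978, 0.0], [-0.0, -0.0, -1.0]]
ft_force: [-3.0, -1.2, 6.7]
grip_width: 0.0242
```

Emit:
{"fn": "jog_arm", "kwargs": {
  "plan": [
    [[0,0,0.03,0,0,0],[0,0,0,0,0,0]]
  ]
}}

```text
time_s: 22.75
position: [0.5053, 0.1726, 0.0315]
tool_rot: [[-0.978, -0.207, 0.001], [-0.207, 0.978, 0.0], [-0.001, -0.0, -1.0]]
ft_force: [-2.5, -0.3, 9.5]
grip_width: 0.0243
```

Emit:
{"fn": "jog_arm", "kwargs": {
  "plan": [
    [[0,0,0.03,0,0,0],[0,0,0,0,0,0]]
  ]
}}

```text
time_s: 22.95
position: [0.5053, 0.1726, 0.0304]
tool_rot: [[-0.978, -0.207, 0.001], [-0.207, 0.978, -0.0], [-0.001, -0.0, -1.0]]
ft_force: [-2.8, -1.3, 11.0]
grip_width: 0.0245
```

Emit:
{"fn": "jog_arm", "kwargs": {
  "plan": [
    [[0,0,0.03,0,0,0],[0,0,0,0,0,0]]
  ]
}}

```text
time_s: 23.15
position: [0.5053, 0.1726, 0.0293]
tool_rot: [[-0.978, -0.207, 0.001], [-0.207, 0.978, -0.0], [-0.001, -0.0, -1.0]]
ft_force: [-4.2, -0.5, 11.4]
grip_width: 0.0244
```

Emit:
{"fn": "jog_arm", "kwargs": {
  "plan": [
    [[0,0,0.03,0,0,0],[0,0,0,0,0,0]]
  ]
}}

```text
time_s: 23.35
position: [0.5055, 0.1727, 0.0278]
tool_rot: [[-0.978, -0.207, 0.001], [-0.207, 0.978, 0.0], [-0.001, -0.0, -1.0]]
ft_force: [-0.2, -0.5, 0.2]
grip_width: 0.0241
```

Emit:
{"fn": "jog_arm", "kwargs": {
  "plan": [
    [[0,0,0.03,0,0,0],[0,0,0,0,0,0]]
  ]
}}

```text
time_s: 23.55
position: [0.5052, 0.1726, 0.0257]
tool_rot: [[-0.978, -0.207, -0.0], [-0.207, 0.978, -0.0], [0.0, 0.0, -1.0]]
ft_force: [0.1, -0.3, -0.7]
grip_width: 0.0244
```

Emit:
{"fn": "jog_arm", "kwargs": {
  "plan": [
    [[0,0,0.03,0,0,0],[0,0,0,0,0,0]]
  ]
}}

```text
time_s: 23.75
position: [0.5053, 0.1726, 0.0247]
tool_rot: [[-0.978, -0.207, -0.0], [-0.207, 0.978, -0.0], [0.0, 0.0, -1.0]]
ft_force: [-1.2, -0.4, 1.7]
grip_width: 0.0236
```

Emit:
{"fn": "jog_arm", "kwargs": {
  "plan": [
    [[0,0,0.03,0,0,0],[0,0,0,0,0,0]]
  ]
}}

```text
time_s: 23.95
position: [0.5051, 0.1726, 0.0239]
tool_rot: [[-0.978, -0.207, -0.0], [-0.207, 0.978, -0.0], [0.0, -0.0, -1.0]]
ft_force: [-3.4, -1.5, 7.1]
grip_width: 0.0242
```

Emit:
{"fn": "jog_arm", "kwargs": {
  "plan": [
    [[0,0,0.03,0,0,0],[0,0,0,0,0,0]]
  ]
}}

```text
time_s: 24.15
position: [0.5049, 0.1726, 0.0232]
tool_rot: [[-0.978, -0.207, -0.0], [-0.207, 0.978, -0.0], [0.0, -0.0, -1.0]]
ft_force: [-4.3, -2.1, 12.6]
grip_width: 0.0244
```

Emit:
{"fn": "jog_arm", "kwargs": {
  "plan": [
    [[0,0,0.03,0,0,0],[0,0,0,0,0,0]]
  ]
}}

```text
time_s: 24.35
position: [0.5047, 0.1725, 0.0224]
tool_rot: [[-0.978, -0.207, -0.001], [-0.207, 0.978, -0.0], [0.001, -0.0, -1.0]]
ft_force: [-6.9, -1.7, 19.0]
grip_width: 0.0243
```

Solid seat. I lift off and retreat towards the robot so the cameras can see the board.

Emit:
{"fn": "jog_arm", "kwargs": {
  "plan": [
    [[0,0,-0.6,0,0,0],[0,0,-0.9,0,0,0],[0,0,-0.9,0,0,0],[0,0,-0.9,0,0,0],[0.9,0,0,0,0,0],[0.9,0,0,0,0,0],[0.9,0,0,0,0,0],[0,0,0,0,0,0],[0,0,0,0,0,0]]
  ]
}}

```text
time_s: 25.25
position: [0.3998, 0.1503, 0.1536]
tool_rot: [[-0.978, -0.207, 0.001], [-0.207, 0.978, 0.0], [-0.001, -0.0, -1.0]]
ft_force: [0.3, 0.4, -0.0]
grip_width: 0.0244
```

```bash
python3 - <<'E'
from h import *
s=env.observe(); print(s['time_s'],np.round(s['position'],3))
b,db=vision.get_image('scene'); save('s12z.png',cv2.resize(b[145:200,205:295],None,fx=8.8,fy=8.8,interpolation=cv2.INTER_CUBIC),1)
a,da=vision.get_image('top'); save('t12.png',a); save('t12z.png',cv2.resize(a[160:268,182:276],None,fx=5.5,fy=5.5,interpolation=cv2.INTER_CUBIC),1)
P=cloud('top',da)
for nm,o in [('1',(-57,-24)),('2',(-57,24)),('3',(42,35)),('4',(42,-35)),('3b',(55,24)),('4b',(55,-24)),('sink',(0,0)),('l',(0,28)),('r',(0,-28))]:
    w=np.array([.5656,.1843])+A.T@(np.array(o)/1000); u,v=proj('top',[*w,.025])[0].round().astype(int)
    q=P[v-1:v+2,u-1:u+2,2]; print(nm,(u,v),np.nanmedian(q).round(4))
E
```

```text
25.25 [0.4   0.15  0.154]
1 (np.int64(244), np.int64(237)) 0.0269
2 (np.int64(224), np.int64(242)) 0.0252
3 (np.int64(210), np.int64(200)) 0.0258
4 (np.int64(240), np.int64(194)) 0.0253
3b (np.int64(214), np.int64(194)) 0.0251
4b (np.int64(234), np.int64(189)) 0.0252
sink (np.int64(229), np.int64(215)) 0.0528
l (np.int64(217), np.int64(217)) 0.0248
r (np.int64(241), np.int64(212)) 0.0252
```

View pics/s12z.png

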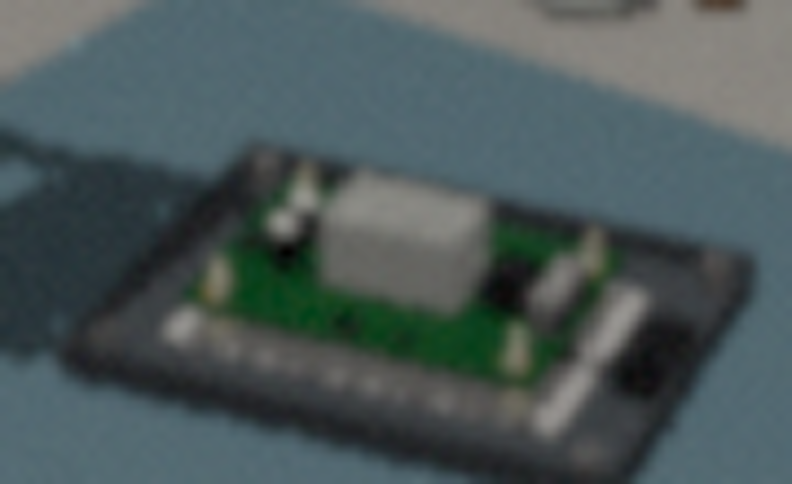

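View pics/t12z.png

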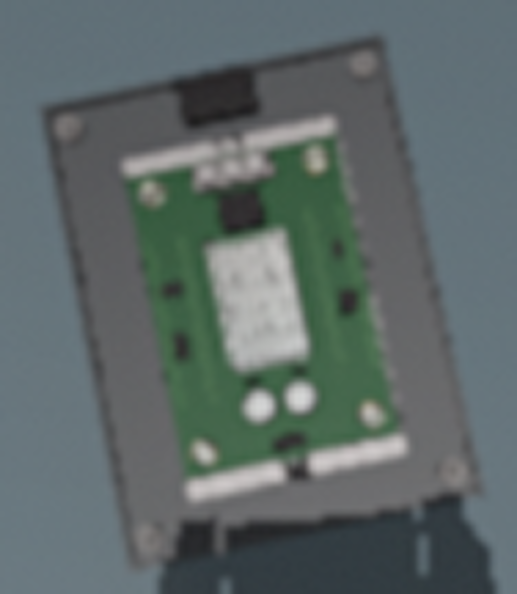

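```bash
python3 - <<'E'
from h import *
D=[vision.get_image('top') for _ in range(5)]; P=np.mean([cloud('top',d) for _,d in D],0); im=np.mean([i for i,_ in D],0)
g=im[...,1]-.5*(im[...,0]+im[...,2])
q=P.reshape(-1,3); bx=(q[:,:2]-[.5656,.1843])@A.T*1000
m=(g.ravel()>20)&(abs(bx[:,0])<62)&(abs(bx[:,1])<42)&(q[:,2]<.032)&((abs(bx[:,1])>19))
X=np.c_[np.ones(m.sum()),bx[m]]; z=q[m,2]*1000
k=np.abs(z-np.median(z))<2; c=np.linalg.lstsq(X[k],z[k],rcond=None)[0]; print(m.sum(),k.sum(),'corner tops mm',[(h,round(c@[1,*h],2)) for h in [(-55,-35),(-55,35),(55,35),(55,-35)]],'rms',np.std(z[k]-X[k]@c))
for h in [(-55,-35),(-55,35),(55,35),(55,-35)]:
    w=m&(np.hypot(*(bx-h).T)<15)&(np.hypot(*(bx-h).T)>7.5); print(h,w.sum(),np.median(q[w,2]).round(4))
E
```

```text
937 931 corner tops mm [((-55, -35), np.float64(25.5)), ((-55, 35), np.float64(25.65)), ((55, 35), np.float64(25.22)), ((55, -35), np.float64(25.07))] rms 0.6844931844663621
(-55, -35) 46 0.0256
(-55, 35) 49 0.0258
(55, 35) 46 0.0254
(55, -35) 45 0.0251
```

View pics/t12.png

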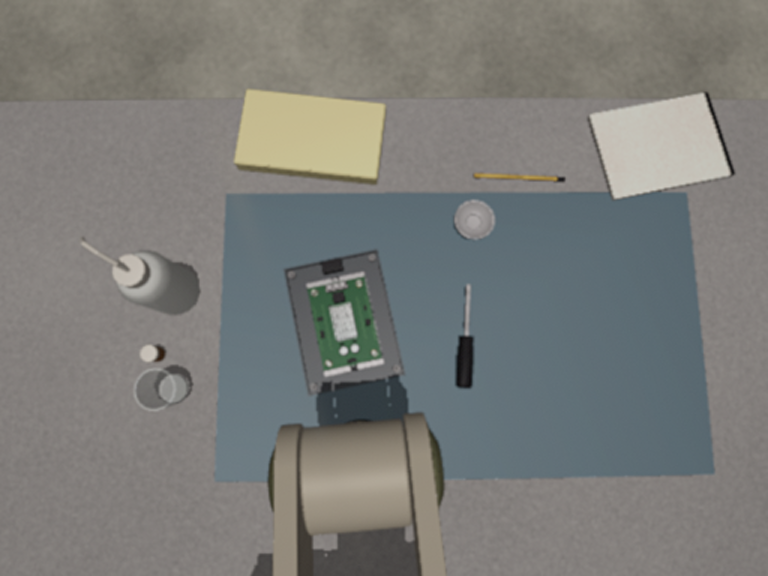

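The board lies flat, with all four corner tops at 25.1 to 25.7 mm (expected homed: about 25). All four post heads show above it, and nothing else has moved. I'm handing in.

```bash
python3 -c "
from rig import close_job
print(close_job())"
```

```text
the job is handed in; nothing more can be done
None
```

The power board is fitted on all four posts, terminal block towards the mains inlet, and every corner has clicked home. The job was handed in at about 26 s.

- **Placing:** I carried the board by the heatsink and set it on the barbs with no more than about 9 N, then let go. Side forces showed it was about 1 mm off as the tips entered the holes, so I shifted it before lowering further.
- **Pressing:** I pressed only on the bare board with the fingertips, rear left first, then rear right, then both front corners together. Readings between steps peaked at 19 N, under the 3 kg limit. The rear left and front presses released at about 10 and 11 N; the rear right went through without its peak showing in a reading.
- **Last checks:** The top camera's depth puts the corner tops at 25.1 to 25.7 mm, against about 25 mm when homed. The play under a clicked corner is 1.5 mm, so this fits a board that is down and level. All four post heads show above the board, and nothing else on the bench has visibly moved.
- **Disagreements:** One early single-frame depth reading near the front right hole gave 26.9 mm. The five-frame average there came to 25.6 mm. The scene camera disagreed with the top camera by up to about 4 mm in y during alignment. I relied on the top camera and on contact forces instead.

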